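Lock the pipe blanks on the van's transport hook

ROBOT

A 7-joint arm with a two-finger parallel gripper is mounted at the origin on the work surface. World frame = base frame: x ahead of the robot, y to its left, z up, the work surface at z = 0. Lengths are in mm, angles in rad, forces in N, time in s.
With the tool pointing down it reaches from about 400 to 875 mm from the base axis. Payload 4.4 kg.
Tool frame: the origin (TCP) lies midway between the tips of the shut fingers; the grasp point (between the pads) lies 19 mm behind it; z points along the fingers, y is the direction in which the jaws open and shut (so a half turn about z gives the same grasp; the last joint's range is limited). The gripper opens to 85 mm and grips with 20 to 120 N. Pads are 22 mm wide; open, the fingers measure 114 mm over their backs; the gripper's body (76 mm by 85 mm) begins 54 mm behind the grasp point. The pads swing forward as they close: fully open they stand 13 mm farther back than shut.
Start: joints at [1.047, 0.628, 0.038, 1.517, -0.027, 0.996, -0.02], TCP at [287.313, -583.069, 206.613] pointing down, gripper open.
Joint ranges: [-3.06, 3.06], [-0.37, 2.12], [-1.25, 1.32], [0.18, 2.47], [-1.1, 4.24], [0.23, 1.98], [-2.94, 2.94]. Speed limits (rad/s): [2.57, 2.57, 3.14, 3.14, 3.14, 3.14, 3.14].

INTERFACE

Orientations are given as [roll, pitch, yaw] about the fixed x, y, z axes, in that order (R = Rz(yaw) Ry(pitch) Rx(roll)).
In Python, from cell import * gives the robot as it stands. The module is installed in compiled form; this text tells all that it offers.
- The arm moves only by the tool move_arm, never from a script. Its argument "series" is a list of rows, each a list of 2 entries, a list of its own where there are three numbers: the shift along the tool's x, y, z in m, then the turn about the tool's z in rad. In form: [[[x, y, z], yaw], ...]. A call has 1 to 5 rows; each row is the pose to reach, as a shift and turn from the pose measured when the call began, along the tool's axes at that moment; what a row does not reach only later rows make up. A row lasts 1/8 s, in which the tool goes at most 62.5 mm and 10.7 degrees, less where a joint would pass 70% of its speed; a pose out of reach is approached as far as the arm can. A call with a gripper value outside its range is refused whole. "claw" is the opening, from 0 (shut) to 1 (fully open), set as the call begins (left out, the last holds). The fingers move at their own pace and stop on an object; the grip force is fixed at half the most. Time passes only in rows, so rows that repeat a pose let the fingers close. It gives the time, the measured TCP pose, the force and the opening at its end, in the units of the state.
- read_state(): the state, without advancing time (a new reading comes with each control period).
- get_image(name): name is "side" or "top" or "wrist"; returns the picture (400x640x3 uint8, blue, green, red); there is no depth.
- camera_model(name): a dict with "fov_y" (degrees; the focal length in pixels is half the picture's height over the tangent of half this angle, whatever the lens; pixels are square), "cx", "cy" (the principal point, pixels), "k1" (the pictures are not rectified: a ray, as slopes to the right and down, at radius r is drawn at 1 + k1 r^2 times it, then the intrinsics apply), "pose" (4x4, takes a point from camera to world coordinates); the wrist camera has in their place "tool_from_camera" (4x4, takes a point from camera to tool coordinates, whose origin is the TCP and whose axes are the flange's). Camera axes: x right, y down, z forward; pixel columns grow to the right and rows downward; lengths in mm; the calibration is good to about 2 mm. A picture is of the moment at which its call begins: read the wrist's pose just before it. camera_model takes no time and is no camera call.
- finish_job(): hands the job in, once; it reports no verdict.
The state is a dict: "clock": time; "qpos": joint angles; "qd": joint speeds; "tau": joint torques, N m; "eef_pos": TCP position; "tool_rot": TCP orientation; "force": force on the tool from outside, world axes, zero at the start; "torque": the same for the moment, N m; "width": finger opening in mm.
Only numpy, scipy, OpenCV 4.12 (cv2) and the standard library are available. Lean on these libraries where they do the work, as an engineer would, in place of code of your own. Each camera call takes 0.05 s, during which the arm holds its last target. There are 200 camera calls.

TASK

Get the pipe blanks ready for the drive: hang every blank that stands in the rack by its window on the arm of the transport hook, one at a time, largest disc first and innermost. Then lock them in: set the black cap level on the hook's threaded tip, turn it backward (anticlockwise) until it drops into the thread start, and screw it forward until it is fully home, not cross-threaded. Leave the other things on the bench where they are.

Things in the scene. Friction and masses are not known exactly. Their poses are not given: they have to be found in the camera images.
- hook: transport hook, fixed: steel base plate, grey post, and at its top a level round bar (the arm), 14 mm thick, along the hook's -x, ending in an upturned threaded tip. Origin on the bench under the post's face where the arm leaves; z up. Arm's top 195 mm, underside 181 mm above the bench, bare from the post (x = 0) to the tip (axis at x = -178 mm, y = 0). Base plate 100 mm wide (y), 8 mm high
- neck_top (a point): centre of the upper end of the upright steel tip, 226 mm above the bench. The tip is 38 mm across its thread; above the thread a pilot, 26 mm across, tapers to 18 mm over its last 6 mm. Right-hand three-start thread, 27 mm of travel a turn (4.3 mm a radian). Screwing down takes 100 to 135 degrees clockwise from the thread start, until the cap's ceiling meets the pilot
- crown (a point): centre of the flat crown over the thread, 217 mm above the bench, cut by three entry notches 34 degrees wide, 120 apart; their angle varies and is not told (axes here do not show it). Cap lugs set on at a chance angle rest on the crown; a 3.5 mm ridge stops turning clockwise. Turned anticlockwise (from above) up to 105 degrees they come over the notches: the cap drops 8 mm, turns back no further
- cap: black plastic retaining cap, mouth down on the bench: twelve flats, 54 mm across (57 at the ribs), 32 mm high, 0.11 kg, closed on top, three lugs inside the mouth, 1 mm play on the pilot. Origin in the centre of its lower rim; z is its axis, up. Origin's height above the bench: about 216 mm on the crown (to 220 on a ridge), about 208 mm dropped into the thread start, 199 to 200 mm fully home
- rack: plywood rack fixed to the bench, 190 (x) x 130 (y) x 38 mm: four slots along its y, 11 mm wide, 30 mm deep, at x = -67.5, -22.5, 22.5 and 67.5 mm; slot floors 8 mm above the bench, ends open, so a blank lifted 40 mm can leave along the rack's y between its neighbours. Origin on the bench in its middle; z up
- blank110: aluminium pipe blank, 110 mm disc, may be absent: a flat upright plate 8 mm thick (its x), in a rack slot. From below: disc with flat foot (0 to 110 mm), frame 66 mm wide (y) round a window 48 wide, 62 high (112 to 174 mm), top bar to 182, grip tab 32 wide to 218 mm. Origin in the centre of its underside, x the plate's normal, z up; 0.26 kg; both sides alike
- blank110_eye (a point): middle of the upper edge of the 110 mm blank's window (underside of its top bar), 174 mm above its underside: it lies on the arm's top when the blank hangs
- blank90: aluminium pipe blank, 90 mm disc, may be absent: a flat upright plate 8 mm thick (its x), in a rack slot. From below: disc with flat foot (0 to 90 mm), frame 66 mm wide (y) round a window 48 wide, 62 high (92 to 154 mm), top bar to 162, grip tab 32 wide to 198 mm. Origin in the centre of its underside, x the plate's normal, z up; 0.21 kg; both sides alike
- blank90_eye (a point): middle of the upper edge of the 90 mm blank's window (underside of its top bar), 154 mm above its underside: it lies on the arm's top when the blank hangs
- blank70: aluminium pipe blank, 70 mm disc, may be absent: a flat upright plate 8 mm thick (its x), in a rack slot. From below: disc with flat foot (0 to 70 mm), frame 66 mm wide (y) round a window 48 wide, 62 high (72 to 134 mm), top bar to 142, grip tab 32 wide to 178 mm. Origin in the centre of its underside, x the plate's normal, z up; 0.16 kg; both sides alike
- blank70_eye (a point): middle of the upper edge of the 70 mm blank's window (underside of its top bar), 134 mm above its underside: it lies on the arm's top when the blank hangs
- blank50: aluminium pipe blank, 50 mm disc, may be absent: a flat upright plate 8 mm thick (its x), in a rack slot. From below: disc with flat foot (0 to 50 mm), frame 66 mm wide (y) round a window 48 wide, 62 high (52 to 114 mm), top bar to 122, grip tab 32 wide to 158 mm. Origin in the centre of its underside, x the plate's normal, z up; 0.13 kg; both sides alike
- blank50_eye (a point): middle of the upper edge of the 50 mm blank's window (underside of its top bar), 114 mm above its underside: it lies on the arm's top when the blank hangs
- tape: yellow and black tape measure, 66 x 36 x 60 mm, a bystander; origin under its centre
- wrench: steel wrench lying on the bench, a bystander
- bin: open blue storage bin, 120 x 170 x 70 mm, a bystander; origin under its centre
- flux: lidded jar, 60 mm across, 110 mm high, a bystander; origin under its centre
Mind the look-alikes: they are no part of the job. What is shaped like the blank70 but blue or purple is not meant.

How it is judged:
By the outcome, as a careful person would: the job done as asked, in the order asked, and still so for the second after the job is handed in, with the robot touching nothing.
Of blank110, blank90, blank70, blank50 only 2 to 3 are there at a start; the rules pass over those that are not, and their reading is None.
At some moment in a run one of cap may be knocked a few centimetres aside while the robot is not near it.
It also fails if it takes over 210 s, if anything falls off the work surface, if the arm or the gripper's body presses on something with over 40 N, if the wrist force passes 120 N, or if a joint passes its speed limit or range.

## Working session

There is one attempt and no reset: what is moved stays moved. The work goes in short steps, Python scripts to look and compute and a tool call to move; the robot and the scene stay as the last step left them, time stands still between calls to the robot, and variables do not carry over. Pictures are saved under pics/ and viewed, about 12 in all and at most 16, crops included, and the job is handed in when it is done.

Besides the shell and the picture viewer there is one more tool, called after "Call:" as name(argument=value, ...), one argument or row to a line, values as JSON. move_arm: Moves the arm, as the interface text tells. Its arguments: {"type":"object","properties":{"series":{"type":"array"},"claw":{"type":"number"}},"required":["series"]}

```bash
mkdir -p pics
cat > h.py <<'E'
import numpy as np, cv2
from cell import *
from scipy.spatial.transform import Rotation as R
def rpy(a): return R.from_euler('xyz',a).as_matrix()
def pose(name,st=None):
    m=camera_model(name)
    if name!='wrist': return m,np.array(m['pose'])
    st=st or read_state(); T=np.eye(4);T[:3,:3]=rpy(st['tool_rot']);T[:3,3]=st['eef_pos']
    return m,T@np.array(m['tool_from_camera'])
def K(m):
    f=200/np.tan(np.radians(m['fov_y']/2)); return f,m['cx'],m['cy'],m['k1']
def ray(m,P,uv):
    f,cx,cy,k=K(m); d=np.array([(uv[0]-cx)/f,(uv[1]-cy)/f]); s=d.copy()
    for _ in range(30): s=d/(1+k*(s@s))
    v=P[:3,:3]@np.array([s[0],s[1],1]); return P[:3,3],v/np.linalg.norm(v)
def onz(m,P,uv,z):
    o,v=ray(m,P,uv); return o+v*(z-o[2])/v[2]
def proj(m,P,X):
    f,cx,cy,k=K(m); c=P[:3,:3].T@(np.array(X)-P[:3,3]); s=c[:2]/c[2]; s=s*(1+k*(s@s)); return s*f+[cx,cy]
def tri(r1,r2):
    (a,u),(b,v)=r1,r2; A=np.stack([u,-v],1); t=np.linalg.lstsq(A,b-a,rcond=None)[0]
    p,q=a+u*t[0],b+v*t[1]; return (p+q)/2,np.linalg.norm(p-q)
def state():
    s=read_state(); print(s['clock'],np.round(s['eef_pos'],1),np.round(s['tool_rot'],3),np.round(s['force'],1),s['width'],np.round(s['qpos'],2)); return s
E
python3 - <<'E'
from h import *
s=state()
for n in ['side','top','wrist']:
    cv2.imwrite(f'pics/{n}0.png',get_image(n)); m,P=pose(n,s); print(n,K(m),np.round(P,3).tolist())
E
```

```text
0.0 [ 287.  -582.4  205.7] [-3.14   0.     0.458] [-0.4 -0.1 -0.3] 85.19013807948294 [ 1.05  0.63  0.04  1.52 -0.03  1.   -0.02]
side (np.float64(454.4323113248693), 324.14745265432987, 199.75815837391323, -0.0882992646725043) [[-0.984, -0.11, 0.142, 379.419], [-0.178, 0.51, -0.842, 957.736], [0.02, -0.853, -0.521, 728.181], [0.0, 0.0, 0.0, 1.0]]
top (np.float64(383.86740145977853), 320.3586806741796, 206.2047088469312, 0.03012725840313171) [[0.013, -0.976, 0.217, 334.958], [-1.0, -0.013, -0.0, -15.004], [0.003, -0.217, -0.976, 1157.185], [0.0, 0.0, 0.0, 1.0]]
wrist (np.float64(311.89050123929957), 320.13521775944196, 209.62173139270664, -0.04647237674357867) [[0.442, -0.86, -0.254, 351.194], [-0.897, -0.424, -0.123, -551.453], [-0.002, 0.282, -0.959, 372.897], [0.0, 0.0, 0.0, 1.0]]
```

View pics/side0.png

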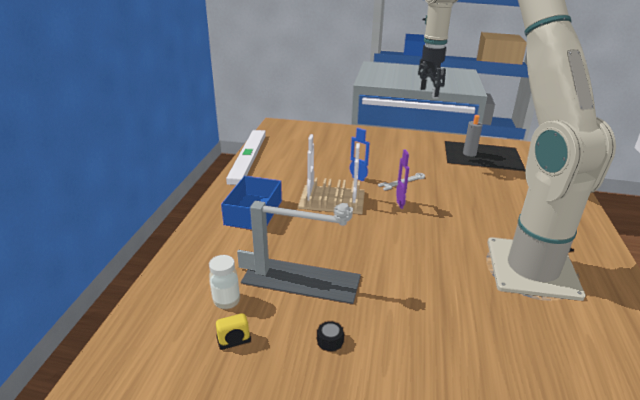

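View pics/top0.png

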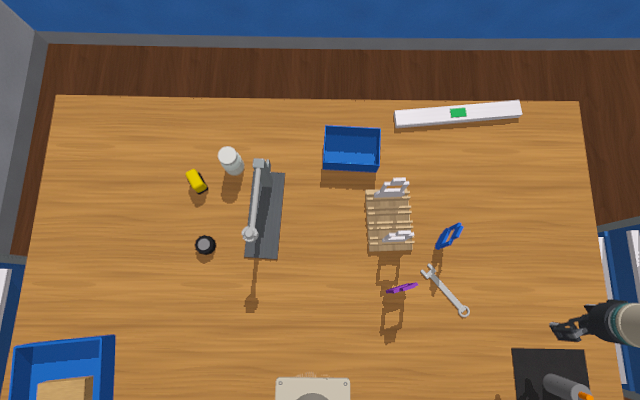

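Run:
```python
from h import *
a=cv2.imread('pics/top0.png')[160:310,360:480]; b=cv2.imread('pics/side0.png')[120:220,290:420]
a=cv2.resize(a,(480,600),interpolation=cv2.INTER_CUBIC)[:,:400]; b=cv2.resize(b,(400,308),interpolation=cv2.INTER_CUBIC)
c=cv2.resize(cv2.imread('pics/top0.png')[150:280,180:300],(270,292),interpolation=cv2.INTER_CUBIC)
o=np.zeros((600,800,3),np.uint8);o[:,:400]=a;o[:308,400:]=b;o[308:,400:670]=c
cv2.imwrite('pics/c1.png',o)
```

```text
(no output)
```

View pics/c1.png

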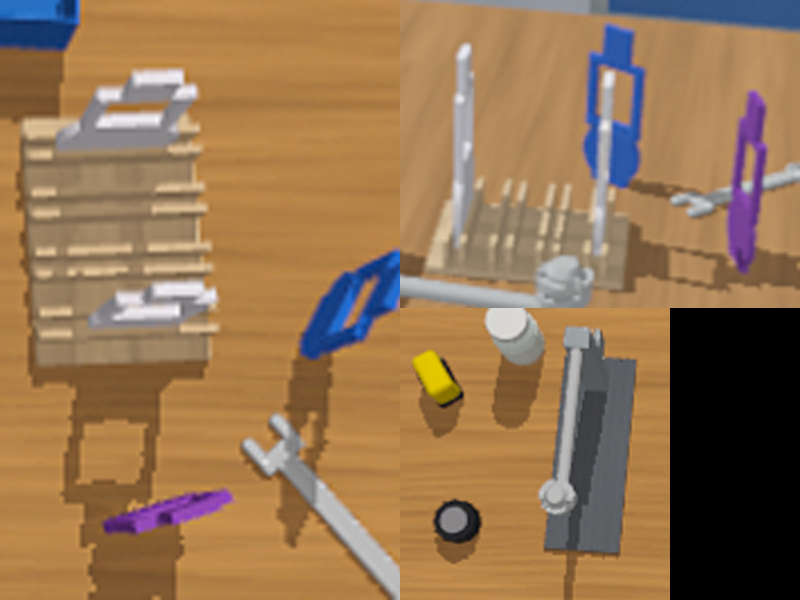

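```bash
cat > b.py <<'E'
from h import *
ms,Ps=pose('side');mt,Pt=pose('top')
for n,a,b in [('tall',(311.1,134.6),(399.5,178.5)),('small',(357.6,144.4),(405.8,231.7)),('captop',(331,329),(205.3,244.2)),('tip',(343,207),(249.8,232.5))]:
    p,e=tri(ray(ms,Ps,a),ray(mt,Pt,b)); print(n,p.round(1),e.round(1))
for n,uv,z in [('tip',(249.8,232.5),226),('root',(258,164),195),('cap',(205.3,244.2),32),('rackTL',(366.5,189.5),38),('rackTR',(409,189),38),('rackBL',(368,244),38),('rackBR',(413,243),38),('purple',(402,286),160),('flux',(228,155),110),('tape',(196,181),60)]:
    print(n,onz(mt,Pt,uv,z).round(1))
E
python3 b.py
```

```text
tall [ 619.9 -217.   213. ] 1.0
small [ 486.8 -233.8  188.3] 0.2
captop [466.7 320.4  29.8] 0.6
tip [474.3 157.2 220. ] 1.0
tip [474.  156.1 226. ]
root [660.4 149.9 195. ]
cap [466.8 319.7  32. ]
rackTL [ 637.4 -154.    38. ]
rackTR [ 640.7 -282.    38. ]
rackBL [ 472.7 -156.2   38. ]
rackBR [ 477.5 -287.5   38. ]
purple [ 352.1 -225.4  160. ]
flux [714.9 251.6 110. ]
tape [650.4 353.3  60. ]
```

Call:
move_arm(
  series=[
    [[0.04,-0.02,-0.04],-0.15],
    [[0.09,-0.045,-0.07],-0.3],
    [[0.14,-0.07,-0.1],-0.45],
    [[0.19,-0.1,-0.12],-0.6],
    [[0.24,-0.125,-0.124],-0.75],
  ],
  claw=1,
)

```text
clock: 0.78
eef_pos: [448.6, -363.2, 331.8]
tool_rot: [3.14, -0.0, 1.213]
force: [0.9, -0.7, 0.1]
width: 85.6
```

```bash
cat > plan.py <<'E'
import sys
from h import *
s=state(); t=list(map(float,sys.argv[1:5])) # x y z yaw
d=rpy(s['tool_rot']).T@(np.array(t[:3])-s['eef_pos'])
print('shift m',(d/1000).round(4),'turn',round((s['tool_rot'][2]-t[3]+np.pi)%(2*np.pi)-np.pi,3),'len',np.linalg.norm(d).round(1))
E
python3 plan.py 550 -225 330 1.5708
```

```text
0.775 [ 448.6 -363.2  331.8] [ 3.14  -0.     1.213] [ 0.9 -0.7  0.1] 85.57859425140401 [ 0.76  0.41 -0.19  1.54  0.08  1.19  0.2 ]
shift m [0.165  0.0465 0.0019] turn -0.358 len 171.4
```

Call:
move_arm(
  series=[
    [[0.04,0.012,0],-0.09],
    [[0.09,0.025,0],-0.18],
    [[0.14,0.038,0.001],-0.27],
    [[0.165,0.0465,0.002],-0.358],
    [[0.165,0.0465,0.002],-0.358],
  ],
)

```text
clock: 1.4
eef_pos: [550.7, -223.5, 329.4]
tool_rot: [3.14, -0.0, 1.574]
force: [0.2, 0.3, -0.0]
width: 85.2
```

Run:
```python
from h import *
s=state(); cv2.imwrite('pics/w1.png',get_image('wrist')); np.save('w1.npy',pose('wrist',s)[1])
```

```text
1.4 [ 550.7 -223.5  329.4] [ 3.14  -0.     1.574] [ 0.2  0.3 -0. ] 85.19706474826175 [ 0.54  0.45 -0.31  1.5   0.14  1.21  0.21]
```

View pics/w1.png

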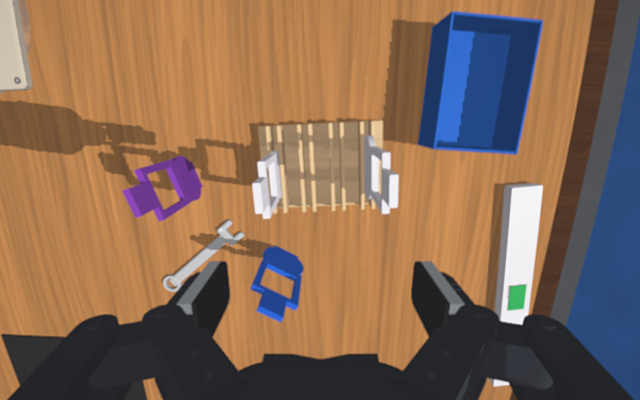

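Run:
```python
from h import *
a=cv2.imread('pics/w1.png')
l=cv2.resize(a[130:230,240:300],(360,600),interpolation=cv2.INTER_CUBIC); r=cv2.resize(a[130:230,350:410],(360,600),interpolation=cv2.INTER_CUBIC)
cv2.imwrite('pics/c2.png',np.hstack([l,r]))
```

```text
(no output)
```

View pics/c2.png

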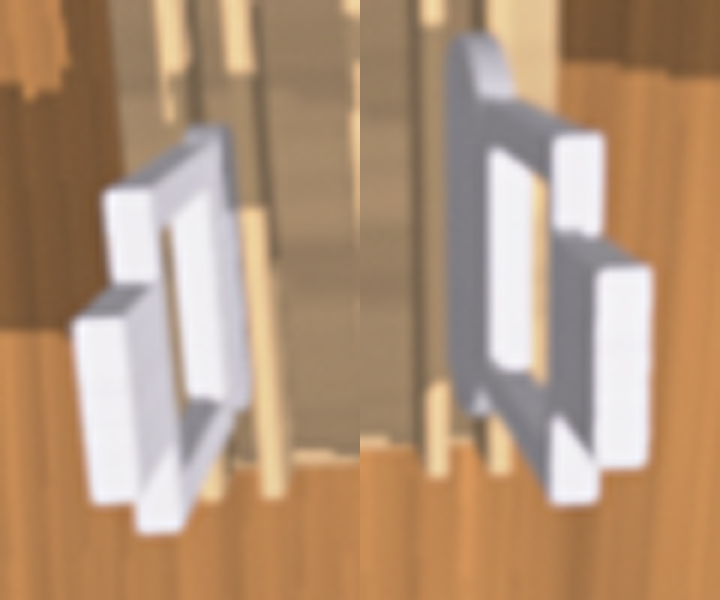

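Run:
```python
from h import *
m=camera_model('wrist');P=np.load('w1.npy')
T={'small':[(252.5,183.3),(261.3,183),(263.3,213.7),(255.3,214.2)],'tall':[(389.7,174.7),(398.7,174.7),(397.5,207.7),(389.7,207.7)]}
for n,c in T.items():
  for z in ([166,186] if n=='small' else [206,226]):
    q=[onz(m,P,u,z)[:2] for u in c]; q=np.array(q); e1=(q[0]+q[1])/2; e2=(q[2]+q[3])/2
    d=e1-e2; print(n,z,'ctr',q.mean(0).round(1),'len',np.linalg.norm(d).round(1),'thick',np.linalg.norm(q[0]-q[1]).round(1),'axis ang',np.degrees(np.arctan2(-d[0],d[1])).round(1))
mt,Pt=pose('top');ms,Ps=pose('side')
for n,tp,sd in [('small',(405.8,231.7),(357.6,144.4)),('tall',(399.5,178.5),(311.1,134.6))]:
  u=np.mean(T[n],0)
  print(n,[ [x.round(1) for x in tri(ray(m,P,u),ray(M,Q,v))] for M,Q,v in ((mt,Pt,tp),(ms,Ps,sd))])
```

```text
small 166 ctr [ 482.5 -237. ] len 34.8 thick 9.6 axis ang 1.4
small 186 ctr [ 486.6 -231.9] len 32.7 thick 9.0 axis ang 1.4
tall 206 ctr [ 621.  -219.1] len 32.4 thick 8.5 axis ang 2.9
tall 226 ctr [ 616.2 -214.5] len 30.2 thick 7.9 axis ang 2.9
small [[array([ 486.9, -232.7,  187.4]), np.float64(2.6)], [array([ 486.9, -230.9,  189.5]), np.float64(0.9)]]
tall [[array([ 615. , -213.2,  230.8]), np.float64(0.0)], [array([ 619.4, -217.3,  212.7]), np.float64(0.0)]]
```

Call:
move_arm(
  series=[
    [[0.05,0,0],0],
    [[0.11,0,0],0],
    [[0.17,0,-0.01],0],
    [[0.23,0,-0.02],0],
    [[0.29,0,-0.02],0],
  ],
)

```text
clock: 2.08
eef_pos: [550.2, 62.6, 350.0]
tool_rot: [3.139, 0.003, 1.564]
force: [1.1, -0.4, 0.1]
width: 85.4
```

Call:
move_arm(
  series=[
    [[0.05,0,0],0],
    [[0.08,0,0],0],
    [[0.08,0,0],0],
    [[0.08,0,0],0],
  ],
)

```text
clock: 2.58
eef_pos: [551.3, 139.3, 349.5]
tool_rot: [3.139, 0.006, 1.56]
force: [0.7, 0.1, -0.1]
width: 85.2
```

Run:
```python
from h import *
s=state(); cv2.imwrite('pics/w2.png',get_image('wrist')); np.save('w2.npy',pose('wrist',s)[1])
```

```text
2.575 [551.3 139.3 349.5] [3.139 0.006 1.56 ] [ 0.7  0.1 -0.1] 85.23476673494983 [-0.04  0.4  -0.4   1.53  0.17  1.24 -0.47]
```

View pics/w2.png

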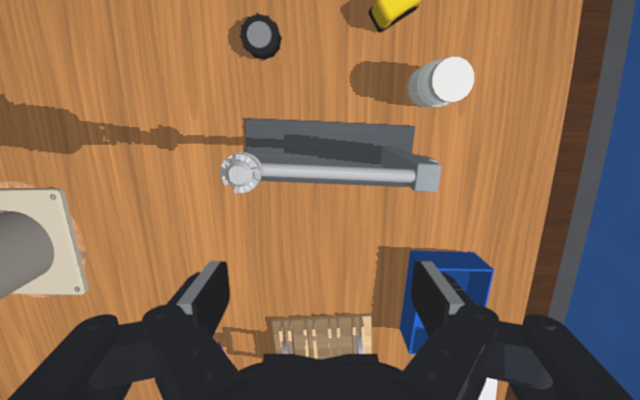

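Run:
```python
from h import *
a=cv2.imread('pics/w2.png')
l=cv2.resize(a[145:200,210:280],(700,550),interpolation=cv2.INTER_CUBIC)
cv2.imwrite('pics/c3.png',l)
m=camera_model('wrist');P=np.load('w2.npy')
hsv=cv2.cvtColor(a,cv2.COLOR_BGR2HSV); g=a.min(2)
for u in range(275,411,15):
    col=g[150:200,u].astype(int); print(u,col[8:36].tolist())
```

```text
275 [91, 91, 89, 90, 92, 109, 142, 165, 177, 185, 192, 201, 200, 196, 196, 191, 180, 166, 136, 102, 91, 87, 92, 81, 78, 78, 80, 80]
290 [92, 92, 91, 91, 89, 96, 125, 152, 170, 180, 187, 198, 205, 199, 195, 192, 187, 177, 159, 119, 92, 89, 87, 95, 83, 76, 77, 76]
305 [92, 92, 91, 91, 92, 90, 101, 134, 161, 175, 182, 191, 200, 204, 196, 195, 191, 182, 172, 152, 112, 91, 88, 90, 88, 82, 80, 81]
320 [88, 93, 92, 92, 92, 92, 95, 112, 144, 167, 178, 185, 195, 203, 201, 196, 195, 190, 181, 164, 129, 98, 92, 88, 97, 85, 80, 80]
335 [66, 79, 90, 93, 94, 94, 92, 97, 127, 154, 171, 181, 187, 198, 204, 200, 195, 192, 185, 177, 156, 114, 93, 91, 88, 98, 84, 78]
350 [64, 63, 68, 85, 92, 92, 92, 92, 102, 136, 161, 175, 183, 190, 199, 201, 197, 195, 191, 182, 170, 144, 108, 91, 89, 94, 87, 83]
365 [62, 62, 63, 62, 66, 84, 92, 92, 94, 113, 144, 166, 177, 185, 193, 201, 199, 195, 194, 189, 180, 162, 125, 97, 91, 87, 93, 82]
380 [66, 66, 67, 68, 67, 70, 83, 89, 90, 96, 126, 154, 171, 180, 188, 195, 199, 198, 195, 192, 184, 176, 155, 114, 92, 90, 86, 91]
395 [78, 78, 79, 79, 78, 78, 78, 78, 77, 78, 95, 133, 160, 175, 182, 189, 195, 198, 196, 195, 191, 182, 169, 139, 105, 91, 88, 93]
410 [87, 85, 84, 81, 80, 79, 80, 79, 78, 76, 81, 105, 141, 165, 177, 184, 190, 196, 197, 196, 195, 190, 181, 161, 117, 84, 76, 76]
```

View pics/c3.png

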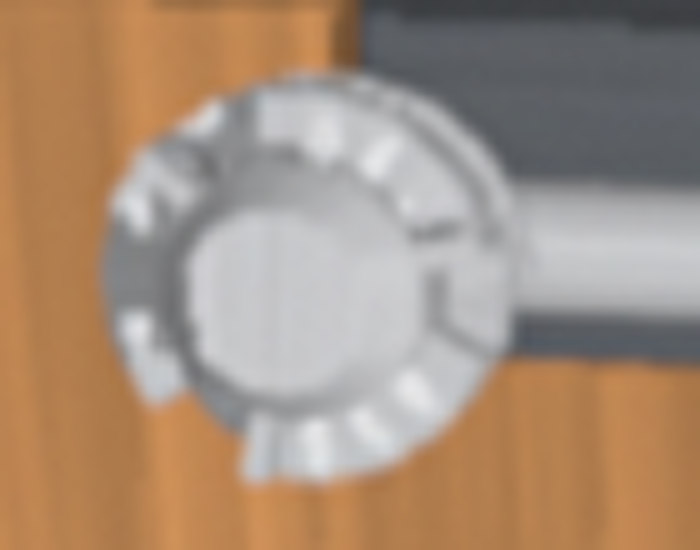

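Run:
```python
from h import *
m=camera_model('wrist');P=np.load('w2.npy')
mt,Pt=pose('top');ms,Ps=pose('side')
t=(236.5,175)
print('tip z226',onz(m,P,t,226).round(1)); print('crown',onz(m,P,(240.7,172.8),217).round(1))
a=onz(m,P,(275,170.2),188);b=onz(m,P,(410,176),188);d=b-a
print(a.round(1),b.round(1),'hook yaw deg',np.degrees(np.arctan2(d[1],d[0])))
ang=np.arctan2(d[1],d[0]);h=np.array([np.cos(ang),np.sin(ang)])
tip=onz(m,P,t,226)[:2]
print('axis at tip x', (a[:2]+h*((tip-a[:2])@h)).round(1),'root', (tip+178*h).round(1), 'post px', onz(m,P,(414,176),195).round(1))
print(tri(ray(m,P,t),ray(mt,Pt,(249.8,232.5))))
g=cv2.imread('pics/w2.png')
mask=(g.max(2)<60).astype(np.uint8); mask[90:]=0; mask[:,:200]=0; mask[:,320:]=0
n,L,S,C=cv2.connectedComponentsWithStats(mask); i=1+S[1:,4].argmax(); print(S[i],C[i])
# inner grey top face
sub=g[15:60,235:285]; gm=((sub.min(2)>70)&((sub.max(2).astype(int)-sub.min(2))<25)).astype(np.uint8)
n,L,S,C=cv2.connectedComponentsWithStats(gm); i=1+S[1:,4].argmax(); c=C[i]+[235,15]; print(S[i],c, onz(m,P,c,32).round(1))
```

```text
tip z226 [472.4 159.6 226. ]
crown [474.3 160.1 217. ]
[503.5 157.4 188. ] [647.4 149.7 188. ] hook yaw deg -3.0638615330563725
axis at tip x [472.4 159.1] root [650.2 150.1] post px [649.6 151.  195. ]
(array([473.08787937, 157.87186334, 224.01602084]), np.float64(3.6047366983271316))
[240  14  41  45 730] [261.53561644  38.35753425]
[ 11   6  26  27 552] [258.72101449  33.9692029 ] [466.9 325.7  32. ]
```

```bash
python3 plan.py 621 -219 250 1.602
```

```text
2.625 [551.3 139.4 349.6] [3.139 0.005 1.56 ] [-0.2  0.2  0.1] 85.6220478114205 [-0.04  0.4  -0.4   1.53  0.17  1.24 -0.47]
shift m [-0.3571  0.0734  0.1016] turn -0.042 len 378.4
```

Call:
move_arm(
  series=[
    [[-0.05,0.01,0.0],0],
    [[-0.11,0.025,0.0],-0.01],
    [[-0.17,0.04,0.02],-0.02],
    [[-0.23,0.05,0.04],-0.03],
    [[-0.28,0.06,0.06],-0.04],
  ],
)

```text
clock: 3.25
eef_pos: [607.8, -146.8, 290.8]
tool_rot: [3.139, 0.007, 1.596]
force: [0.9, -0.2, 0.5]
width: 85.1
```

```bash
python3 plan.py 621 -219 230 1.602
```

```text
3.25 [ 607.8 -146.8  290.8] [3.139 0.007 1.596] [ 0.9 -0.2  0.5] 85.13412405660358 [ 0.39  0.53 -0.33  1.48  0.19  1.16  0.05]
shift m [-0.0721  0.0113  0.0614] turn -0.006 len 95.4
```

Call:
move_arm(
  series=[
    [[-0.04,0.006,0.0],0],
    [[-0.072,0.0113,0.03],-0.006],
    [[-0.072,0.0113,0.061],-0.006],
    [[-0.072,0.0113,0.061],-0.006],
    [[-0.072,0.0113,0.061],-0.006],
  ],
)

```text
clock: 3.88
eef_pos: [621.4, -219.5, 231.7]
tool_rot: [3.138, 0.008, 1.601]
force: [0.3, -0.2, 1.2]
width: 85.4
```

```bash
python3 plan.py 621 -219 175 1.602
python3 - <<'E'
from h import *
s=state(); a=get_image('wrist'); np.save('w3.npy',pose('wrist',s)[1])
cv2.imwrite('pics/w3.png',a)
E
```

```text
3.875 [ 621.4 -219.5  231.7] [3.138 0.008 1.601] [ 0.3 -0.2  1.2] 85.39015270964923 [ 0.47  0.63 -0.31  1.46  0.21  1.08  0.15]
shift m [ 0.001  -0.0006  0.0567] turn -0.001 len 56.7
3.875 [ 621.4 -219.5  231.7] [3.138 0.008 1.601] [ 0.3 -0.2  1.2] 85.39015270964923 [ 0.47  0.63 -0.31  1.46  0.21  1.08  0.15]
```

View pics/w3.png

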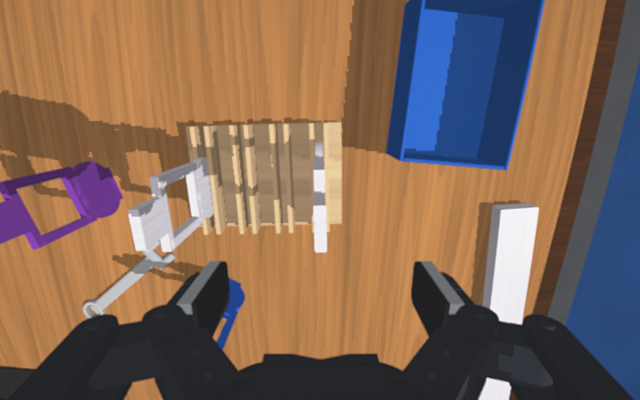

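Run:
```python
from h import *
m=camera_model('wrist');P=np.load('w3.npy'); a=cv2.imread('pics/w3.png')
print(a[185:258:2,320].min(1).tolist()); print(a[235,305:335].min(1).tolist())
for z in (206,226): print(z,onz(m,P,(320.5,252),z).round(1),onz(m,P,(320,207),z).round(1))
```

```text
[236, 236, 238, 201, 141, 137, 138, 138, 136, 133, 198, 239, 237, 239, 239, 239, 239, 238, 236, 236, 237, 238, 238, 237, 237, 239, 238, 237, 236, 237, 238, 237, 237, 236, 96, 81, 82]
[85, 83, 84, 83, 80, 79, 76, 74, 120, 212, 241, 241, 240, 239, 239, 239, 239, 239, 239, 240, 238, 208, 115, 75, 79, 81, 79, 82, 81, 79]
206 [ 621.9 -234.8  206. ] [ 620.6 -203.3  206. ]
226 [ 621.6 -225.7  226. ] [ 620.4 -197.5  226. ]
```

Call:
move_arm(
  series=[
    [[0.0,0,0.025],0],
    [[0.0,0,0.05],0],
    [[0.0,0,0.0565],0],
    [[0.0,0,0.0565],0],
  ],
)

```text
clock: 4.42
eef_pos: [622.7, -219.5, 176.7]
tool_rot: [3.135, 0.008, 1.602]
force: [-0.4, -0.7, -0.5]
width: 85.4
```

Call:
move_arm(
  series=[
    [[0,0,0],0],
    [[0,0,0],0],
    [[0,0,0],0],
    [[0,0,0],0],
    [[0,0,0],0],
  ],
  claw=0,
)

```text
clock: 5.05
eef_pos: [622.9, -219.6, 177.0]
tool_rot: [3.135, 0.009, 1.602]
force: [-0.4, -0.6, 1.1]
width: 5.0
```

```bash
python3 plan.py 621 -219 300 1.6
```

```text
5.05 [ 622.9 -219.6  177. ] [3.135 0.009 1.602] [-0.4 -0.6  1.1] 5.002780181416619 [ 0.47  0.68 -0.3   1.52  0.24  0.96  0.13]
shift m [-0.0004 -0.0011 -0.123 ] turn 0.002 len 123.0
```

Call:
move_arm(
  series=[
    [[0,0,0],0],
    [[0,0,-0.02],0],
    [[0,0,-0.05],0],
    [[0,0,-0.08],0],
    [[0,0,-0.11],0],
  ],
)

```text
clock: 5.68
eef_pos: [621.5, -218.6, 287.1]
tool_rot: [3.136, 0.008, 1.602]
force: [0.9, -0.6, -1.8]
width: 5.1
```

```bash
python3 plan.py 622 -150 300 1.6
python3 - <<'E'
from h import *
a=get_image('wrist'); b=get_image('side')
o=np.zeros((400,800,3),np.uint8); o[:,:400]=a[:,120:520]; o[:,400:]=cv2.resize(b[100:230,250:380],(400,400)); cv2.imwrite('pics/c4.png',o)
E
```

```text
5.675 [ 621.5 -218.6  287.1] [3.136 0.008 1.602] [ 0.9 -0.6 -1.8] 5.136889330485663 [ 0.47  0.59 -0.32  1.38  0.2   1.2   0.16]
shift m [ 0.0684  0.0027 -0.0134] turn 0.002 len 69.8
```

View pics/c4.png

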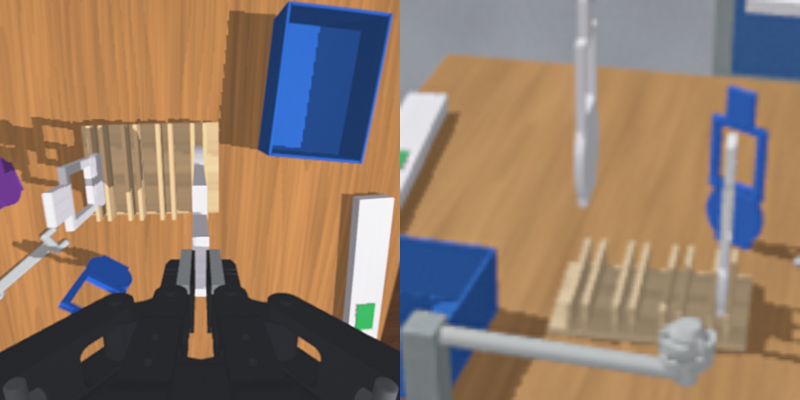

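Call:
move_arm(
  series=[
    [[0.05,0,0],0],
    [[0.1,-0.02,0],0],
    [[0.15,-0.07,0],0.02],
    [[0.19,-0.12,0],0.05],
    [[0.22,-0.17,0],0.08],
  ],
)

```text
clock: 6.4
eef_pos: [449.5, -5.3, 284.5]
tool_rot: [3.13, 0.009, 1.522]
force: [-0.7, 0.9, -1.8]
width: 5.2
```

```bash
python3 plan.py 422 162 252 1.518
```

```text
6.4 [449.5  -5.3 284.5] [3.13  0.009 1.522] [-0.7  0.9 -1.8] 5.2214222195563345 [ 0.24  0.25 -0.37  1.94  0.13  0.96 -0.24]
shift m [ 0.1661 -0.036   0.0307] turn 0.004 len 172.7
```

Call:
move_arm(
  series=[
    [[0.0,-0.036,0],0],
    [[0.05,-0.036,0.01],0.004],
    [[0.1,-0.036,0.02],0.004],
    [[0.15,-0.036,0.03],0.004],
    [[0.166,-0.036,0.031],0.004],
  ],
)

```text
clock: 7.02
eef_pos: [420.5, 165.1, 250.1]
tool_rot: [3.133, 0.007, 1.523]
force: [-0.1, -1.4, -2.0]
width: 5.7
```

Call:
move_arm(
  series=[
    [[0,0,0],0],
    [[0,0,0],0],
  ],
)

```text
clock: 7.28
eef_pos: [419.8, 163.9, 249.3]
tool_rot: [3.135, 0.009, 1.522]
force: [0.3, 0.2, -2.2]
width: 5.2
```

```bash
python3 plan.py 424 161 250 1.518
python3 - <<'E'
from h import *
s=state();np.save('w5.npy',pose('wrist',s)[1])
a=get_image('wrist'); b=get_image('side'); cv2.imwrite('pics/w5.png',a); cv2.imwrite('pics/s5.png',b); cv2.imwrite('pics/t5.png',get_image('top'))
o=np.zeros((400,800,3),np.uint8); o[:,:400]=a[:,150:550]; o[:,400:]=cv2.resize(b[120:320,240:440],(400,400)); cv2.imwrite('pics/c5.png',o)
E
```

```text
7.275 [419.8 163.9 249.3] [3.135 0.009 1.522] [ 0.3  0.2 -2.2] 5.165911591046204 [-0.09  0.31 -0.46  1.98  0.19  0.89 -0.7 ]
shift m [-0.0027  0.0044 -0.0006] turn 0.004 len 5.2
7.275 [419.8 163.9 249.3] [3.135 0.009 1.522] [ 0.3  0.2 -2.2] 5.165911591046204 [-0.09  0.31 -0.46  1.98  0.19  0.89 -0.7 ]
```

View pics/c5.png

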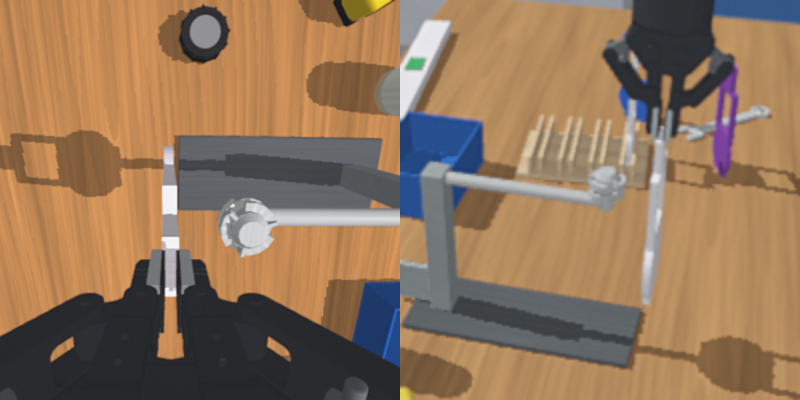

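Run:
```python
from h import *
m=camera_model('wrist');P=np.load('w5.npy'); a=cv2.imread('pics/w5.png')
print([ (r,int(a[r,320].min())) for r in range(140,300,3)])
for n,X in dict(corner=(419.8,197.9,242.3),tabbase=(419.8,180.9,242.3),tabtopfar=(419.8,180.9,278.3),tabtopnear=(419.8,148.9,278.3)).items(): print(n,proj(m,P,X).round(1))
g=a[205:260,360:440]; g=cv2.cvtColor(g,cv2.COLOR_BGR2GRAY)
print('tip',onz(m,P,(400.5,232.5),226).round(1))
b0=onz(m,P,(440,217),188);b1=onz(m,P,(540,217),188);print(b0.round(1),b1.round(1))
for u in (440,490,540): print(u,a[200:236,u].min(1).tolist())
cv2.imwrite('pics/c6.png',cv2.resize(a[130:300,300:440],(660,800))[:600])
```

```text
[(140, 89), (143, 88), (146, 154), (149, 179), (152, 198), (155, 211), (158, 216), (161, 222), (164, 191), (167, 147), (170, 146), (173, 145), (176, 146), (179, 145), (182, 144), (185, 193), (188, 242), (191, 242), (194, 242), (197, 241), (200, 241), (203, 241), (206, 241), (209, 241), (212, 242), (215, 146), (218, 146), (221, 146), (224, 147), (227, 147), (230, 146), (233, 145), (236, 165), (239, 243), (242, 242), (245, 243), (248, 215), (251, 182), (254, 183), (257, 179), (260, 177), (263, 179), (266, 181), (269, 180), (272, 178), (275, 184), (278, 180), (281, 178), (284, 178), (287, 178), (290, 189), (293, 243), (296, 192), (299, 88)]
corner [317.5 186.3]
tabbase [319.  214.7]
tabtopfar [319.2 237.9]
tabtopnear [322.3 296.7]
tip [472.2 160.8 226. ]
[512.7 156.9 188. ] [593.5 152.7 188. ]
440 [99, 99, 99, 100, 100, 100, 99, 103, 121, 142, 159, 173, 182, 189, 194, 199, 203, 209, 210, 207, 206, 206, 201, 191, 179, 161, 107, 84, 88, 88, 88, 87, 87, 87, 87, 87]
490 [96, 96, 97, 97, 96, 98, 99, 101, 117, 137, 156, 170, 181, 188, 193, 196, 203, 214, 216, 213, 209, 205, 200, 191, 181, 162, 101, 70, 75, 75, 75, 76, 75, 75, 75, 76]
540 [82, 82, 81, 81, 79, 78, 86, 89, 109, 135, 151, 166, 178, 186, 190, 195, 202, 215, 220, 216, 212, 205, 199, 190, 180, 158, 107, 84, 85, 86, 86, 86, 87, 88, 88, 88]
```

View pics/c6.png

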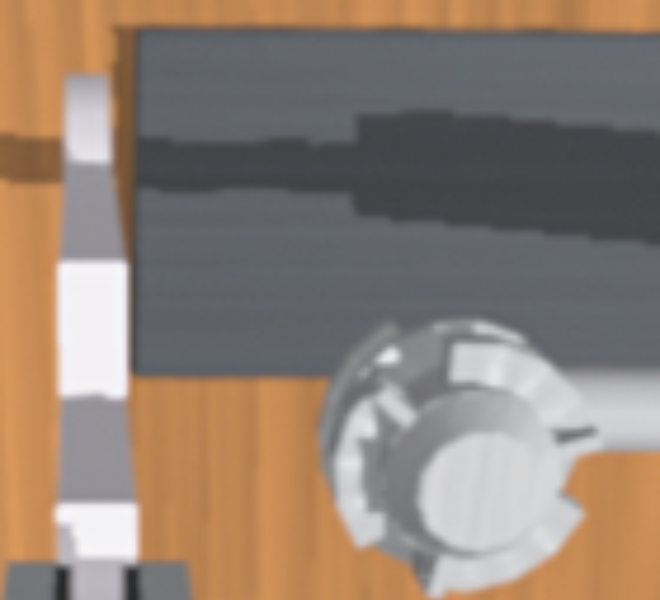

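Call:
move_arm(
  series=[
    [[-0.0035,0,-0.0005],0.002],
    [[-0.0035,0,-0.0005],0.004],
    [[-0.0035,0,-0.0005],0.004],
  ],
)

```text
clock: 7.8
eef_pos: [420.4, 160.1, 250.6]
tool_rot: [3.133, 0.008, 1.516]
force: [0.2, -0.0, -1.6]
width: 5.3
```

```bash
python3 plan.py 520 155.1 250 1.518;python3 plan.py 420 160.4 250 1.518
```

```text
7.8 [420.4 160.1 250.6] [3.133 0.008 1.516] [ 0.2 -0.  -1.6] 5.261841181676145 [-0.08  0.31 -0.46  1.98  0.19  0.88 -0.69]
shift m [0.0004 0.0997 0.0015] turn -0.002 len 99.7
7.8 [420.4 160.1 250.6] [3.133 0.008 1.516] [ 0.2 -0.  -1.6] 5.261841181676145 [-0.08  0.31 -0.46  1.98  0.19  0.88 -0.69]
shift m [ 0.0003 -0.0005  0.0006] turn -0.002 len 0.8
```

Call:
move_arm(
  series=[
    [[0,0.02,0.0005],0],
    [[0,0.04,0.001],0],
    [[0,0.06,0.001],0],
    [[0.0003,0.08,0.0015],0],
    [[0.0004,0.1,0.0015],0],
  ],
)

```text
clock: 8.43
eef_pos: [520.9, 155.1, 249.9]
tool_rot: [3.133, 0.008, 1.516]
force: [0.0, -0.8, -1.8]
width: 5.2
```

```bash
python3 plan.py 605.2 150.6 250 1.518
```

```text
8.425 [520.9 155.1 249.9] [3.133 0.008 1.516] [ 0.  -0.8 -1.8] 5.193739518645512 [-0.06  0.45 -0.42  1.76  0.23  0.98 -0.63]
shift m [0.0001 0.0844 0.0006] turn -0.002 len 84.4
```

Call:
move_arm(
  series=[
    [[0,0.03,0],0],
    [[0,0.06,0],0],
    [[0,0.0844,0.0006],0],
    [[0,0.0844,0.015],0],
    [[0,0.0844,0.03],0],
  ],
)

```text
clock: 9.05
eef_pos: [603.7, 150.3, 219.0]
tool_rot: [3.136, 0.009, 1.517]
force: [0.6, 0.3, -1.6]
width: 5.5
```

Call:
move_arm(
  series=[
    [[0,0,0.004],0],
    [[0,0,0.007],0],
    [[0,0,0.009],0],
  ],
)

```text
clock: 9.43
eef_pos: [603.8, 150.5, 210.3]
tool_rot: [3.135, 0.008, 1.517]
force: [0.1, 0.5, -1.8]
width: 5.4
```

Call:
move_arm(
  series=[
    [[0,0,0.001],0],
    [[0,0,0.002],0],
    [[0,0,0.002],0],
  ],
)

```text
clock: 9.8
eef_pos: [604.5, 150.6, 209.7]
tool_rot: [3.133, 0.008, 1.517]
force: [-0.8, -0.3, 4.0]
width: 5.4
```

Call:
move_arm(
  series=[
    [[0,0,0],0],
    [[0,0,0],0],
    [[0,0,0],0],
    [[0,0,0],0],
  ],
  claw=0.35,
)

```text
clock: 10.3
eef_pos: [604.5, 150.6, 209.6]
tool_rot: [3.133, 0.008, 1.517]
force: [0.2, -0.5, -0.7]
width: 29.9
```

Call:
move_arm(
  series=[
    [[0,0,-0.015],0],
    [[0,0,-0.04],0],
    [[0,0,-0.08],0],
    [[0,0,-0.12],0],
    [[0,0,-0.12],0],
  ],
)

```text
clock: 10.92
eef_pos: [605.5, 152.8, 334.4]
tool_rot: [3.125, 0.005, 1.517]
force: [0.2, -1.3, 0.1]
width: 30.1
```

```bash
python3 plan.py 486.6 -231.9 270 1.602
python3 - <<'E'
from h import *
s=state();np.save('w6.npy',pose('wrist',s)[1])
a=get_image('wrist'); b=get_image('side'); cv2.imwrite('pics/w6.png',a); cv2.imwrite('pics/s6.png',b)
o=np.zeros((400,800,3),np.uint8); o[:,:400]=a[:,150:550]; o[:,400:]=cv2.resize(b[170:370,200:400],(400,400)); cv2.imwrite('pics/c7.png',o)
E
```

```text
10.925 [605.5 152.8 334.4] [3.125 0.005 1.517] [ 0.2 -1.3  0.1] 30.100298698745014 [-0.05  0.5  -0.42  1.41  0.22  1.26 -0.54]
shift m [-0.3902 -0.0991  0.0646] turn -0.085 len 407.8
10.925 [605.5 152.8 334.4] [3.125 0.005 1.517] [ 0.2 -1.3  0.1] 30.100298698745014 [-0.05  0.5  -0.42  1.41  0.22  1.26 -0.54]
```

View pics/c7.png

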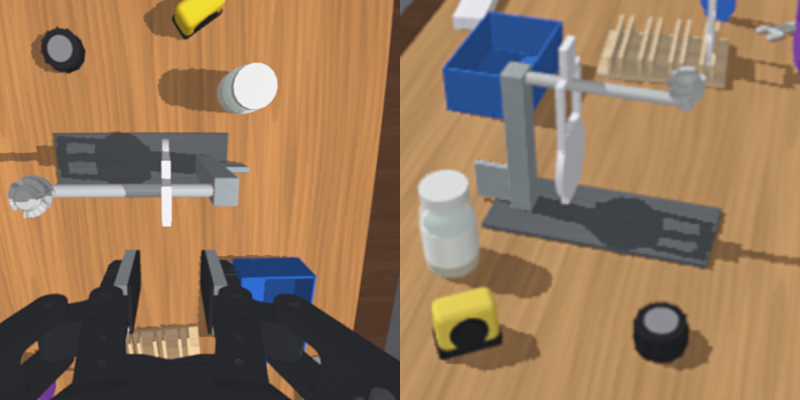

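Call:
move_arm(
  series=[
    [[-0.05,-0.01,0],0],
    [[-0.11,-0.025,0],-0.02],
    [[-0.17,-0.045,0],-0.04],
    [[-0.23,-0.06,0],-0.06],
    [[-0.29,-0.075,0.01],-0.085],
  ],
  claw=1,
)

```text
clock: 11.65
eef_pos: [512.1, -135.7, 321.5]
tool_rot: [3.133, 0.009, 1.603]
force: [0.6, -1.0, -0.5]
width: 85.2
```

```bash
python3 plan.py 486.6 -232 213 1.602
```

```text
11.65 [ 512.1 -135.7  321.5] [3.133 0.009 1.603] [ 0.6 -1.  -0.5] 85.1739838596353 [ 0.49  0.35 -0.4   1.69  0.16  1.12  0.07]
shift m [-0.0945 -0.0295  0.109 ] turn 0.001 len 147.3
```

Call:
move_arm(
  series=[
    [[-0.05,-0.015,0],0],
    [[-0.0945,-0.0295,0.02],0],
    [[-0.0945,-0.0295,0.06],0],
    [[-0.0945,-0.0295,0.1],0],
    [[-0.0945,-0.0295,0.109],0],
  ],
)

```text
clock: 12.28
eef_pos: [484.0, -231.3, 210.0]
tool_rot: [3.139, 0.005, 1.603]
force: [-0.0, -0.4, 0.4]
width: 85.3
```

Call:
move_arm(
  series=[
    [[0,0,0],0],
  ],
)

```text
clock: 12.4
eef_pos: [484.0, -231.0, 209.9]
tool_rot: [3.14, 0.005, 1.603]
force: [0.1, 0.1, 0.4]
width: 85.2
```

Run:
```python
from h import *
s=state(); a=get_image('wrist'); m,P=pose('wrist',s); np.save('w7.npy',P); cv2.imwrite('pics/w7.png',a)
w=(a.min(2)>225).astype(np.uint8); w[:,:260]=0; w[:,390:]=0
n,L,S,C=cv2.connectedComponentsWithStats(w)
for i in range(1,n):
    if S[i,4]>40:
        x,y,ww,h,_=S[i]; print(S[i]); ys=np.argwhere(L==i)
        b=ys[ys[:,0]>=ys[:,0].max()-3][:,1].mean(); print('near',onz(m,P,(b,y+h-.5),186).round(1))
for r in (205,215,225,235,245): print(r,a[r,290:360].min(1).tolist())
print([(r,int(a[r,320].min())) for r in range(180,275,3)])
```

```text
12.4 [ 484.  -231.   209.9] [3.14  0.005 1.603] [0.1 0.1 0.4] 85.24536243051452 [ 0.63  0.48 -0.34  1.83  0.21  0.87  0.22]
[318 173  11  22 222]
near [ 485.1 -206.   186. ]
[318 208  13  47 572]
near [ 487.2 -247.2  186. ]
205 [60, 57, 57, 55, 56, 57, 59, 57, 56, 61, 84, 103, 107, 106, 106, 107, 106, 106, 106, 106, 106, 105, 107, 106, 109, 108, 108, 117, 135, 139, 139, 140, 140, 139, 139, 140, 140, 139, 140, 149, 157, 156, 136, 111, 104, 106, 106, 106, 106, 106, 106, 107, 106, 106, 106, 106, 106, 106, 106, 106, 100, 85, 87, 123, 158, 165, 164, 153, 127, 109]
215 [72, 59, 56, 56, 57, 59, 58, 58, 56, 59, 69, 90, 102, 103, 102, 102, 103, 102, 102, 103, 102, 101, 103, 118, 145, 159, 165, 198, 236, 242, 242, 242, 242, 242, 242, 242, 242, 242, 242, 242, 237, 182, 138, 109, 100, 102, 102, 103, 102, 103, 102, 103, 103, 102, 102, 102, 102, 103, 103, 101, 97, 83, 87, 127, 161, 166, 164, 151, 124, 104]
225 [81, 78, 78, 77, 79, 82, 81, 83, 82, 82, 88, 98, 105, 106, 105, 105, 105, 106, 106, 105, 105, 104, 105, 114, 138, 159, 162, 182, 226, 239, 240, 239, 239, 239, 239, 239, 239, 239, 240, 239, 2
[... 432 characters left out ...]
123, 120, 107, 84, 81]
245 [80, 80, 79, 80, 82, 80, 81, 81, 82, 81, 81, 78, 78, 79, 81, 86, 85, 85, 84, 85, 83, 82, 81, 79, 78, 76, 71, 94, 175, 235, 241, 240, 240, 240, 240, 240, 240, 240, 240, 242, 229, 146, 84, 80, 81, 81, 81, 81, 81, 83, 86, 86, 85, 84, 84, 84, 84, 85, 83, 84, 83, 84, 84, 85, 84, 84, 82, 82, 82, 81]
[(180, 240), (183, 240), (186, 240), (189, 240), (192, 243), (195, 150), (198, 143), (201, 142), (204, 140), (207, 159), (210, 242), (213, 242), (216, 242), (219, 242), (222, 242), (225, 240), (228, 240), (231, 241), (234, 241), (237, 243), (240, 242), (243, 241), (246, 242), (249, 242), (252, 242), (255, 161), (258, 81), (261, 83), (264, 83), (267, 82), (270, 82), (273, 82)]
```

Call:
move_arm(
  series=[
    [[0,0.003,0.025],0],
    [[0,0.003,0.045],0],
    [[0,0.003,0.0545],0],
    [[0,0.003,0.0545],0],
  ],
)

```text
clock: 12.95
eef_pos: [487.5, -231.4, 156.2]
tool_rot: [3.139, 0.006, 1.603]
force: [0.1, -0.2, 1.0]
width: 85.4
```

Call:
move_arm(
  series=[
    [[0,0,0],0],
    [[0,0,0],0],
    [[0,0,0],0],
    [[0,0,0],0],
    [[0,0,0],0],
  ],
  claw=0,
)

```text
clock: 13.58
eef_pos: [487.8, -231.4, 156.5]
tool_rot: [3.139, 0.006, 1.603]
force: [-0.4, -0.6, 2.4]
width: 5.2
```

Call:
move_arm(
  series=[
    [[0,0,0],0],
    [[0,0,-0.02],0],
    [[0,0,-0.05],0],
    [[0,0,-0.08],0],
    [[0,0,-0.12],0],
  ],
)

```text
clock: 14.2
eef_pos: [486.3, -230.5, 276.4]
tool_rot: [3.141, 0.005, 1.603]
force: [1.0, -0.1, -1.2]
width: 5.4
```

```bash
python3 plan.py 420 0 275 1.518
```

```text
14.2 [ 486.3 -230.5  276.4] [3.141 0.005 1.603] [ 1.  -0.1 -1.2] 5.444662611600707 [ 0.64  0.41 -0.36  1.73  0.17  1.03  0.25]
shift m [ 0.2325 -0.0588  0.0004] turn 0.085 len 239.8
```

Call:
move_arm(
  series=[
    [[0.05,0,0],0],
    [[0.1,-0.02,0],0.02],
    [[0.15,-0.04,0],0.04],
    [[0.2,-0.0588,0],0.06],
    [[0.2325,-0.0588,0],0.085],
  ],
)

```text
clock: 14.82
eef_pos: [417.6, 1.9, 275.1]
tool_rot: [-3.14, 0.005, 1.52]
force: [1.5, -0.9, -2.1]
width: 4.9
```

```bash
python3 plan.py 420 161.2 249.5 1.518
```

```text
14.825 [417.6   1.9 275.1] [-3.14   0.005  1.52 ] [ 1.5 -0.9 -2.1] 4.864945796959314 [ 0.29  0.23 -0.45  2.01  0.13  0.93 -0.28]
shift m [ 0.1593 -0.0056  0.0248] turn 0.002 len 161.4
```

Call:
move_arm(
  series=[
    [[0.05,-0.0056,0.01],0],
    [[0.1,-0.0056,0.02],0],
    [[0.15,-0.0056,0.0248],0.002],
    [[0.1593,-0.0056,0.0248],0.002],
    [[0.1593,-0.0056,0.0248],0.002],
  ],
)

```text
clock: 15.45
eef_pos: [419.6, 161.2, 249.2]
tool_rot: [-3.139, 0.006, 1.519]
force: [0.2, 0.1, -1.6]
width: 5.4
```

Call:
move_arm(
  series=[
    [[0,0,0],0],
  ],
)

```text
clock: 15.58
eef_pos: [419.5, 159.4, 249.0]
tool_rot: [-3.139, 0.007, 1.517]
force: [-0.1, -0.0, -1.1]
width: 5.5
```

```bash
python3 plan.py 420 161.2 249.5 1.518
python3 - <<'E'
from h import *
s=state(); a=get_image('wrist'); m,P=pose('wrist',s); cv2.imwrite('pics/w8.png',a)
e=np.array(s['eef_pos']); z=e[2]-14.5
for n,d in dict(corner=(33,8),tabbase=(16,8),tabtop=(16,44)).items(): print(n,proj(m,P,(e[0],e[1]+.4+d[0],z+d[1])).round(1))
print([(r,int(a[r,320].min())) for r in range(180,260,1) if abs(int(a[r+1,320].min())-int(a[r-1,320].min()))>25])
for u in (440,520):
    c=a[195:245,u].min(1).astype(int); i=np.where(c>135)[0]; mid=195+(i[0]+i[-1])/2; q=onz(m,P,(u,mid),188); print(u,mid,q.round(1),'y at tip',(q[1]+.0525*(q[0]-472.4)).round(1))
E
```

```text
15.575 [419.5 159.4 249. ] [-3.139  0.007  1.517] [-0.1 -0.  -1.1] 5.454443326175845 [-0.04  0.32 -0.51  1.98  0.2   0.9  -0.71]
shift m [ 0.0018  0.0004 -0.0005] turn -0.001 len 1.9
15.575 [419.5 159.4 249. ] [-3.139  0.007  1.517] [-0.1 -0.  -1.1] 5.454443326175845 [-0.04  0.32 -0.51  1.98  0.2   0.9  -0.71]
corner [317.4 187.5]
tabbase [319.  215.9]
tabtop [318.4 239.3]
[(186, 153), (187, 213), (188, 242), (215, 241), (216, 189), (217, 145), (237, 139), (238, 177), (239, 242), (250, 244), (251, 213), (252, 180)]
440 211.0 [511.1 157.3 188. ] y at tip 159.4
520 216.5 [574.8 149.5 188. ] y at tip 154.9
```

Call:
move_arm(
  series=[
    [[0.0018,0.0,-0.0005],0],
    [[0.0018,0.02,-0.0005],0],
    [[0.0018,0.04,0],0],
    [[0.0018,0.06,0],0],
    [[0.0018,0.08,0.0],0],
  ],
)

```text
clock: 16.25
eef_pos: [500.3, 156.0, 248.9]
tool_rot: [-3.139, 0.007, 1.515]
force: [-0.0, 0.5, -1.3]
width: 5.2
```

```bash
python3 plan.py 555.3 154.1 249.5 1.518
```

```text
16.25 [500.3 156.  248.9] [-3.139  0.007  1.515] [-0.   0.5 -1.3] 5.17324121517719 [-0.03  0.43 -0.48  1.8   0.24  0.97 -0.66]
shift m [ 0.0011  0.055  -0.0008] turn -0.003 len 55.0
```

Call:
move_arm(
  series=[
    [[0.001,0.025,0],0],
    [[0.001,0.055,0],-0.003],
    [[0.001,0.055,0.015],-0.003],
    [[0.001,0.055,0.03],-0.003],
    [[0.001,0.055,0.036],-0.003],
  ],
)

```text
clock: 16.88
eef_pos: [553.4, 153.2, 211.2]
tool_rot: [-3.136, 0.009, 1.519]
force: [-0.3, -0.1, -1.5]
width: 5.3
```

Call:
move_arm(
  series=[
    [[0,0,0.002],0],
    [[0,0,0.003],0],
    [[0,0,0.003],0],
  ],
)

```text
clock: 17.25
eef_pos: [553.7, 153.4, 209.3]
tool_rot: [-3.137, 0.008, 1.519]
force: [-0.7, -0.1, 4.5]
width: 5.5
```

Seated on the arm (force reversal at TCP 209). Release and rise.

Call:
move_arm(
  series=[
    [[0,0,0],0],
    [[0,0,0],0],
    [[0,0,0],0],
    [[0,0,0],0],
  ],
  claw=0.32,
)

```text
clock: 17.75
eef_pos: [553.6, 153.3, 209.2]
tool_rot: [-3.137, 0.008, 1.519]
force: [0.3, 0.1, -0.7]
width: 27.3
```

Call:
move_arm(
  series=[
    [[0,0,-0.015],0],
    [[0,0,-0.04],0],
    [[0,0,-0.08],0],
    [[0,0,-0.12],0],
    [[0,0,-0.12],0],
  ],
)

```text
clock: 18.38
eef_pos: [556.2, 155.6, 333.6]
tool_rot: [3.138, 0.005, 1.519]
force: [-0.6, 0.4, -0.9]
width: 27.5
```

```bash
cat > cap.py <<'E'
from h import *
def cap(name,tag,z=32):
    s=state(); g=get_image(name); m,P=pose(name,s); cv2.imwrite(f'pics/{tag}.png',g)
    d=(g.max(2)<55).astype(np.uint8)
    # grey top disc ringed by black: grey, unsaturated blobs
    gi=g.astype(int); gm=((g.min(2)>75)&(g.max(2)<190)&((gi.max(2)-gi.min(2))<22)).astype(np.uint8)
    n,L,S,C=cv2.connectedComponentsWithStats(gm)
    for i in range(1,n):
        x,y,w,h,A=S[i]
        if A<(60 if name=='wrist' else 15) or not 0.6<w/h<1.6 or A/(w*h)<.6: continue
        ring=cv2.dilate((L==i).astype(np.uint8),np.ones((7,7)))-(L==i)
        f=d[ring>0].mean()
        if f>.4: print(name,S[i],C[i].round(1),'blackring',f.round(2),'->',onz(m,P,C[i],z).round(1))
if __name__=='__main__':
    cap('top','t9'); cap('wrist','w9')
E
python3 cap.py; python3 plan.py 467 323 150 1.89; python3 -c "
import cv2,numpy as np
a=cv2.imread('pics/t9.png');b=cv2.imread('pics/w9.png')
cv2.imwrite('pics/c9.png',np.vstack([b[:300],cv2.resize(a[150:260,180:415],(640,300))]))"
```

```text
18.375 [556.2 155.6 333.6] [3.138 0.005 1.519] [-0.6  0.4 -0.9] 27.549058274919133 [-0.01  0.44 -0.48  1.53  0.22  1.22 -0.58]
18.425 [555.  154.9 331.5] [-3.141  0.007  1.519] [-0.2 -0.9 -0.3] 27.46540110722012 [-0.01  0.44 -0.48  1.54  0.22  1.22 -0.58]
wrist [237  32  26  28 575] [249.6  45.9] blackring 0.84 -> [466.5 325.6  32. ]
18.475 [554.2 154.3 329.9] [-3.138  0.008  1.519] [-0.4  0.5 -0.7] 27.249623166364444 [-0.01  0.44 -0.48  1.54  0.22  1.22 -0.58]
shift m [ 0.1654 -0.0952  0.1789] turn -0.371 len 261.6
```

View pics/c9.png

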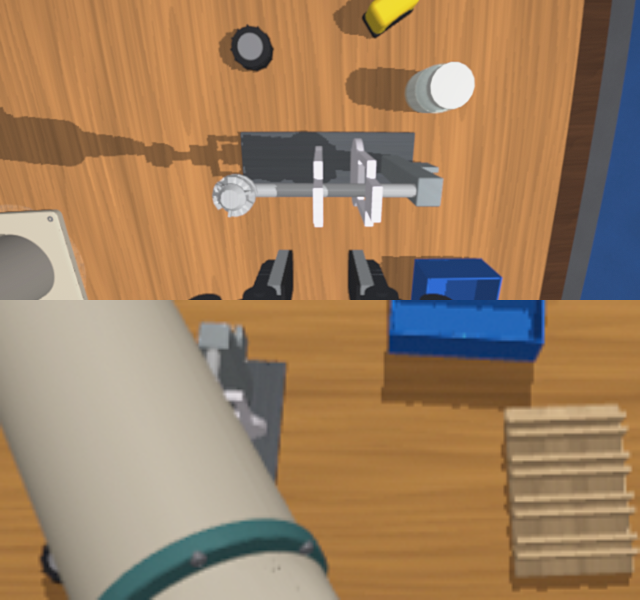

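```bash
python3 plan.py 466.5 325.6 130 1.519
```

```text
18.475 [554.2 154.3 329.9] [-3.138  0.008  1.519] [-0.4  0.5 -0.7] 27.249623166364444 [-0.01  0.44 -0.48  1.54  0.22  1.22 -0.58]
shift m [ 0.1681 -0.0958  0.1989] turn 0.0 len 277.5
```

Call:
move_arm(
  series=[
    [[0.05,-0.03,0],0],
    [[0.1,-0.06,0],0],
    [[0.15,-0.085,0.01],0],
    [[0.168,-0.0958,0.06],0],
    [[0.168,-0.0958,0.12],0],
  ],
  claw=1,
)

```text
clock: 19.1
eef_pos: [465.2, 328.8, 207.7]
tool_rot: [-3.139, 0.006, 1.524]
force: [0.5, -0.6, 0.0]
width: 85.7
```

Call:
move_arm(
  series=[
    [[0,0,0.05],0],
    [[0,0,0.08],0],
    [[0,0,0.08],0],
    [[0,0,0.08],0],
  ],
)

```text
clock: 19.6
eef_pos: [465.3, 328.8, 128.5]
tool_rot: [-3.139, 0.005, 1.524]
force: [-0.1, 0.9, 0.2]
width: 85.4
```

```bash
python3 -c "
from cap import *
cap('wrist','w10')"
```

```text
19.6 [465.3 328.8 128.5] [-3.139  0.005  1.524] [-0.1  0.9  0.2] 85.44942195488882 [-0.39  0.65 -0.44  1.81  0.38  0.77 -1.07]
wrist [ 304  187   40   38 1208] [323.3 205.7] blackring 0.85 -> [467.3 325.6  32. ]
```

Call:
move_arm(
  series=[
    [[-0.0031,0.0021,0.04],0],
    [[-0.0031,0.0021,0.08],0],
    [[-0.0031,0.0021,0.11],0],
    [[-0.0031,0.0021,0.125],0],
    [[-0.0031,0.0021,0.125],0],
  ],
)

```text
clock: 20.27
eef_pos: [467.6, 325.5, 4.3]
tool_rot: [-3.14, 0.004, 1.524]
force: [0.1, -0.1, 0.1]
width: 85.4
```

```bash
python3 plan.py 467.3 325.6 1.5 1.524;python3 -c "
from cap import *
cap('wrist','w11')"
```

```text
20.275 [467.6 325.5   4.3] [-3.14   0.004  1.524] [ 0.1 -0.1  0.1] 85.4354634842273 [-0.45  0.83 -0.32  1.88  0.49  0.52 -1.16]
shift m [ 0.0001 -0.0003  0.0028] turn -0.0 len 2.8
20.275 [467.6 325.5   4.3] [-3.14   0.004  1.524] [ 0.1 -0.1  0.1] 85.4354634842273 [-0.45  0.83 -0.32  1.88  0.49  0.52 -1.16]
wrist [ 286  237   69   64 3436] [320.  268.6] blackring 0.83 -> [467.4 325.5  32. ]
```

Well centred. Lower 2.5 mm and grip.

Call:
move_arm(
  series=[
    [[0,0,0.0025],0],
    [[0,0,0.0025],0],
  ],
)

```text
clock: 20.58
eef_pos: [468.7, 326.4, 3.4]
tool_rot: [3.14, 0.002, 1.523]
force: [1.0, 0.3, 0.1]
width: 85.5
```

Call:
move_arm(
  series=[
    [[0,0,0],0],
    [[0,0,0],0],
    [[0,0,0],0],
    [[0,0,0],0],
    [[0,0,0],0],
  ],
  claw=0,
)

```text
clock: 21.2
eef_pos: [470.9, 329.5, 7.3]
tool_rot: [3.135, -0.003, 1.524]
force: [-0.4, -0.3, 25.7]
width: 0.2
```

```bash
python3 plan.py 472.6 159.3 265 1.524;python3 -c "
from cap import *
cap('wrist','w12')"
```

```text
21.2 [470.9 329.5   7.3] [ 3.135e+00 -3.000e-03  1.524e+00] [-0.4 -0.3 25.7] 0.15129158859326358 [-0.46  0.82 -0.32  1.87  0.49  0.52 -1.16]
shift m [-0.1691  0.0114 -0.2582] turn -0.0 len 308.8
21.2 [470.9 329.5   7.3] [ 3.135e+00 -3.000e-03  1.524e+00] [-0.4 -0.3 25.7] 0.15129158859326358 [-0.46  0.82 -0.32  1.87  0.49  0.52 -1.16]
```

Call:
move_arm(
  series=[
    [[0,0,-0.02],0],
    [[0,0,-0.05],0],
    [[0,0,-0.08],0],
    [[0,0,-0.1],0],
  ],
)

```text
clock: 21.75
eef_pos: [470.6, 329.5, 108.8]
tool_rot: [3.134, -0.004, 1.524]
force: [0.2, 0.7, -0.6]
width: 0.1
```

```bash
python3 -c "
from cap import *
cap('wrist','w13')
b=get_image('side');a=cv2.imread('pics/w13.png'); w=cv2.imread('pics/w12.png')
cv2.imwrite('pics/c13.png',np.vstack([np.hstack([a[:,120:520],cv2.resize(b[230:400,250:420],(400,400))]),cv2.resize(w[100:400,120:520],(400,300))[:200].repeat(1,0) if 0 else np.hstack([w[150:350,120:520],b[200:400,200:600]])]))"
```

```text
21.75 [470.6 329.5 108.8] [ 3.134 -0.004  1.524] [ 0.2  0.7 -0.6] 0.09281611979082562 [-0.39  0.67 -0.42  1.83  0.4   0.72 -1.09]
wrist [ 296  195   43   41 1394] [317.1 214.7] blackring 0.84 -> [468.2 325.2  32. ]
```

View pics/c13.png

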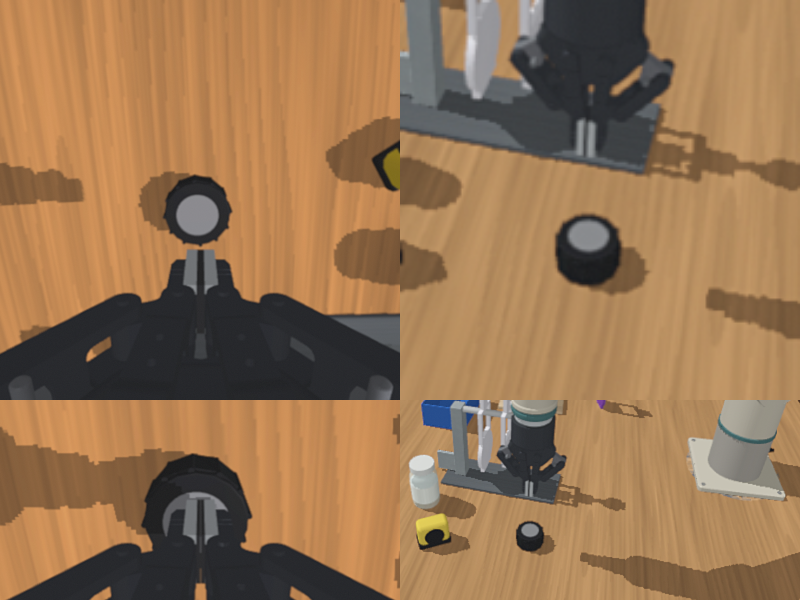

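```bash
python3 -c "
from h import *
s=state(); m,P=pose('wrist',s); e=np.array(s['eef_pos'])
M=camera_model('wrist'); print(np.round(M['tool_from_camera'],3).tolist())
for k in (0,10,20,30): print(k,proj(m,P,e+[0,0,k]).round(1))
ms,Ps=pose('side');
for k in (0,20,40): print('side',proj(ms,Ps,e+[0,0,k]).round(1))
g=get_image('side'); cv2.imwrite('pics/s13.png',g)
# lowest gripper pixel in side view
y,x=np.where((g.max(2)<110)&(np.abs(g.astype(int).max(2)-g.min(2))<25)); k=(x>300)&(x<360)&(y>200)&(y<310); print(sorted(set(zip(y[k].tolist(),x[k].tolist())))[-6:])
for r in range(280,302,2): print(r,g[r,322:346].max(1).tolist())
"
```

```text
21.85 [471.5 330.3 109.4] [ 3.132 -0.006  1.524] [-0.1  0.7  0.8] 0.20427696062871964 [-0.39  0.67 -0.42  1.83  0.4   0.72 -1.09]
[[-0.0, -0.96, -0.281, 71.094], [1.0, 0.0, -0.002, 0.078], [0.002, -0.281, 0.96, -167.207], [0.0, 0.0, 0.0, 1.0]]
0 [320.5 246.3]
10 [320.7 253.4]
20 [320.9 261.3]
30 [321.1 270.2]
side [328.7 303.5]
side [329.  295.7]
side [329.2 287.8]
[(302, 351), (302, 352), (302, 353), (303, 350), (303, 351), (303, 352)]
280 [58, 51, 50, 49, 50, 56, 54, 40, 44, 49, 49, 50, 51, 50, 53, 51, 52, 51, 51, 51, 51, 50, 50, 50]
282 [57, 50, 57, 112, 155, 145, 106, 72, 108, 110, 72, 51, 49, 51, 53, 55, 65, 70, 70, 68, 62, 59, 59, 64]
284 [57, 48, 62, 118, 156, 140, 86, 88, 141, 157, 139, 77, 50, 50, 50, 51, 63, 68, 68, 69, 67, 68, 67, 66]
286 [58, 52, 64, 118, 156, 139, 82, 88, 140, 154, 133, 69, 48, 50, 48, 54, 64, 67, 67, 68, 67, 68, 68, 68]
288 [58, 50, 69, 122, 156, 137, 72, 102, 151, 153, 130, 66, 50, 51, 49, 55, 66, 69, 70, 69, 71, 69, 70, 68]
290 [54, 48, 75, 127, 156, 135, 66, 106, 155, 153, 128, 60, 49, 51, 52, 61, 67, 68, 69, 67, 68, 68, 68, 68]
292 [60, 50, 79, 129, 155, 134, 67, 110, 155, 152, 122, 55, 48, 52, 61, 70, 71, 69, 69, 69, 69, 69, 68, 69]
294 [107, 107, 120, 145, 156, 131, 65, 114, 155, 147, 114, 64, 52, 60, 67, 70, 69, 69, 68, 68, 68, 68, 68, 68]
296 [102, 101, 106, 119, 131, 114, 68, 113, 152, 147, 124, 94, 75, 75, 75, 72, 66, 67, 66, 67, 67, 67, 69, 67]
298 [99, 74, 71, 73, 74, 75, 78, 82, 91, 100, 101, 102, 103, 103, 103, 106, 105, 105, 94, 78, 76, 77, 77, 78]
300 [184, 189, 192, 191, 188, 185, 177, 150, 121, 115, 116, 100, 76, 73, 72, 75, 77, 79, 84, 92, 98, 102, 101, 103]
```

```bash
python3 plan.py 467.7 325.4 10 1.524; python3 -c "
from cap import *
cap('wrist','w14')"
```

```text
21.9 [470.8 329.6 108.1] [ 3.133 -0.004  1.524] [ 0.2 -0.5 -1.3] -0.2701795047698952 [-0.39  0.67 -0.42  1.83  0.41  0.72 -1.09]
shift m [-0.0047 -0.0038  0.098 ] turn -0.0 len 98.2
21.9 [470.8 329.6 108.1] [ 3.133 -0.004  1.524] [ 0.2 -0.5 -1.3] -0.2701795047698952 [-0.39  0.67 -0.42  1.83  0.41  0.72 -1.09]
wrist [ 296  195   43   41 1377] [316.6 214.6] blackring 0.84 -> [468.1 325.6  32. ]
```

Call:
move_arm(
  series=[
    [[-0.0045,-0.0035,0.0],0],
    [[-0.0045,-0.0035,0.0],0],
    [[-0.0045,-0.0035,0.03],0],
    [[-0.0045,-0.0035,0.07],0],
    [[-0.0045,-0.0035,0.1],0],
  ],
  claw=1,
)

```text
clock: 22.58
eef_pos: [466.6, 324.3, 5.1]
tool_rot: [3.136, -0.002, 1.524]
force: [0.4, -0.5, 1.0]
width: 85.2
```

```bash
python3 plan.py 467.9 325.4 -22 1.524; python3 -c "
from cap import *
cap('wrist','w15')"
```

```text
22.575 [466.6 324.3   5.1] [ 3.136e+00 -2.000e-03  1.524e+00] [ 0.4 -0.5  1. ] 85.19444785410606 [-0.45  0.82 -0.32  1.89  0.5   0.5  -1.17]
shift m [0.0011 0.0011 0.0271] turn -0.0 len 27.2
22.575 [466.6 324.3   5.1] [ 3.136e+00 -2.000e-03  1.524e+00] [ 0.4 -0.5  1. ] 85.19444785410606 [-0.45  0.82 -0.32  1.89  0.5   0.5  -1.17]
wrist [ 291  231   67   65 3420] [324.1 263.2] blackring 0.73 -> [468.4 326.6  32. ]
```

Call:
move_arm(
  series=[
    [[0.0018,0.0014,0.01],0],
    [[0.0018,0.0014,0.018],0],
    [[0.0018,0.0014,0.022],0],
  ],
)

```text
clock: 23.0
eef_pos: [466.5, 324.8, -19.9]
tool_rot: [3.14, 0.001, 1.524]
force: [-0.2, -0.3, -0.2]
width: 85.4
```

```bash
python3 -c "
from cap import *
cap('wrist','w16')
g=get_image('side'); cv2.imwrite('pics/s16.png',g); cv2.imwrite('pics/c16.png',cv2.resize(g[270:370,270:390],(720,600),interpolation=cv2.INTER_CUBIC))"
```

```text
23.0 [466.5 324.8 -19.9] [3.140e+00 1.000e-03 1.524e+00] [-0.2 -0.3 -0.2] 85.37822554223466 [-0.47  0.86 -0.3   1.89  0.52  0.47 -1.19]
wrist [ 285  256   81   73 4626] [325.3 292.3] blackring 0.81 -> [468.5 326.   32. ]
```

View pics/c16.png

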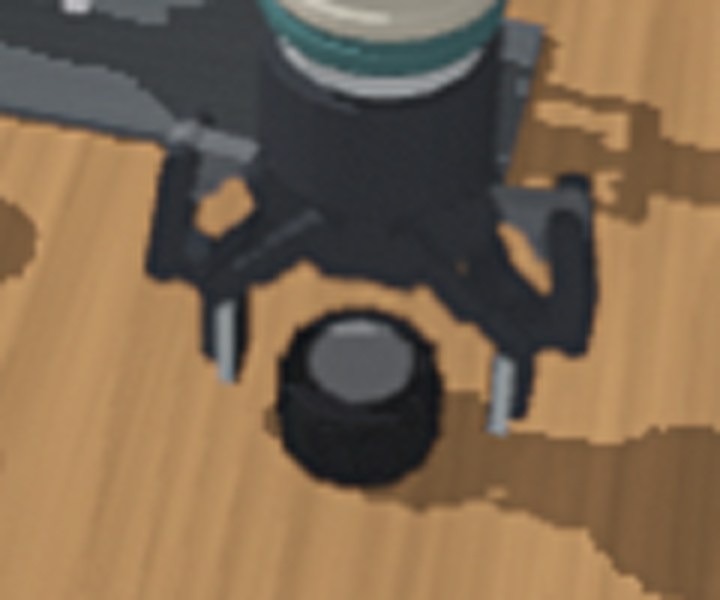

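```bash
python3 -c "
from h import *
ms,Ps=pose('side')
for uv in ((308,333.3),(353.3,341.7)):
  for y in (325,336):
    o,v=ray(ms,Ps,uv); p=o+v*(y-o[1])/v[1]; print(uv,y,p.round(1))
for uv in ((330.2,330),(329.8,350.5)):
  print(onz(ms,Ps,uv,32).round(1),onz(ms,Ps,uv,0).round(1))
"
```

```text
(308, 333.3) 325 [513. 325.  12.]
(308, 333.3) 336 [510.7 336.   24.4]
(353.3, 341.7) 325 [419.1 325.    7.5]
(353.3, 341.7) 336 [418.4 336.   20. ]
[467.3 325.4  32. ] [471.3 296.3   0. ]
[459.3 376.9  32. ] [463.  350.2   0. ]
```

Call:
move_arm(
  series=[
    [[0.0012,0.0018,0.001],0],
    [[0.0012,0.0018,0.001],0],
  ],
)

```text
clock: 23.35
eef_pos: [468.8, 326.1, -20.4]
tool_rot: [3.139, 0.001, 1.524]
force: [-0.3, 0.2, -0.9]
width: 85.6
```

Call:
move_arm(
  series=[
    [[0,0,0],0],
    [[0,0,0],0],
    [[0,0,0],0],
    [[0,0,0],0],
    [[0,0,0],0],
  ],
  claw=0,
)

```text
clock: 23.98
eef_pos: [469.0, 326.2, -19.6]
tool_rot: [3.138, 0.0, 1.524]
force: [-0.9, -1.3, 6.3]
width: 53.3
```

```bash
python3 plan.py 472.7 159.4 265 1.524;python3 -c "
from cap import *
cap('wrist','w17')"
```

```text
23.975 [469.  326.2 -19.6] [3.138 0.    1.524] [-0.9 -1.3  6.3] 53.344077707031445 [-0.47  0.86 -0.3   1.88  0.52  0.47 -1.19]
shift m [-0.1666  0.0125 -0.2845] turn -0.0 len 329.9
23.975 [469.  326.2 -19.6] [3.138 0.    1.524] [-0.9 -1.3  6.3] 53.344077707031445 [-0.47  0.86 -0.3   1.88  0.52  0.47 -1.19]
wrist [ 280  260   81   72 4582] [320.1 295.3] blackring 0.81 -> [468.7 325.9  32. ]
```

Call:
move_arm(
  series=[
    [[0,0,-0.03],0],
    [[0,0,-0.09],0],
    [[0,0,-0.15],0],
    [[0,0,-0.21],0],
    [[0,0,-0.25],0],
  ],
)

```text
clock: 24.65
eef_pos: [468.5, 326.8, 233.4]
tool_rot: [3.136, -0.001, 1.524]
force: [0.0, -0.1, -1.3]
width: 52.7
```

```bash
python3 plan.py 472.9 159.6 225 1.524;python3 -c "
from cap import *
cap('wrist','w18',30+read_state()['eef_pos'][2]+21.6-30)"
```

```text
24.65 [468.5 326.8 233.4] [ 3.136e+00 -1.000e-03  1.524e+00] [ 0.  -0.1 -1.3] 52.656747360105705 [-0.33  0.52 -0.51  1.71  0.3   0.99 -1.  ]
shift m [-0.1668  0.0122  0.0083] turn -0.0 len 167.5
24.65 [468.5 326.8 233.4] [ 3.136e+00 -1.000e-03  1.524e+00] [ 0.  -0.1 -1.3] 52.656747360105705 [-0.33  0.52 -0.51  1.71  0.3   0.99 -1.  ]
wrist [ 280  260   81   72 4586] [320.2 295.2] blackring 0.82 -> [467.4 307.9 255. ]
```

Call:
move_arm(
  series=[
    [[-0.05,0.004,0],0],
    [[-0.1,0.008,0],0],
    [[-0.15,0.012,0],0],
    [[-0.167,0.0122,0.004],0],
    [[-0.167,0.0122,0.008],0],
  ],
)

```text
clock: 25.32
eef_pos: [474.7, 160.6, 228.7]
tool_rot: [3.13, -0.006, 1.521]
force: [1.1, 0.7, -0.6]
width: 53.1
```

Call:
move_arm(
  series=[
    [[0,0,0],0],
    [[0,0,0],0],
  ],
)

```text
clock: 25.58
eef_pos: [474.5, 162.4, 228.7]
tool_rot: [3.131, -0.007, 1.524]
force: [0.8, -0.3, -1.5]
width: 52.9
```

```bash
python3 plan.py 473 159.7 208 1.524
```

```text
25.575 [474.5 162.4 228.7] [ 3.131 -0.007  1.524] [ 0.8 -0.3 -1.5] 52.90010063938964 [-0.01  0.42 -0.52  1.9   0.27  0.88 -0.71]
shift m [-0.0029 -0.0016  0.0206] turn 0.0 len 20.9
```

Call:
move_arm(
  series=[
    [[-0.0028,-0.0016,0.0],0],
    [[-0.0028,-0.0016,0.0],0],
    [[-0.0028,-0.0016,0.005],0],
    [[-0.0028,-0.0016,0.01],0],
    [[-0.0028,-0.0016,0.015],0],
  ],
)

```text
clock: 26.2
eef_pos: [472.9, 159.7, 213.1]
tool_rot: [3.131, -0.007, 1.524]
force: [0.1, 0.0, -0.7]
width: 53.2
```

```bash
python3 plan.py 473 159.7 206 1.524
```

```text
26.2 [472.9 159.7 213.1] [ 3.131 -0.007  1.524] [ 0.1  0.  -0.7] 53.16396408593181 [-0.01  0.44 -0.52  1.92  0.28  0.84 -0.72]
shift m [-0.      0.      0.0071] turn -0.0 len 7.1
```

Call:
move_arm(
  series=[
    [[0,0,0.004],0],
    [[0,0,0.008],0],
    [[0,0,0.011],0],
    [[0,0,0.013],0],
  ],
)

```text
clock: 26.7
eef_pos: [473.0, 159.8, 200.0]
tool_rot: [3.131, -0.007, 1.524]
force: [0.5, 0.4, -0.8]
width: 52.9
```

Call:
move_arm(
  series=[
    [[0,0,0.001],0],
    [[0,0,0.002],0],
    [[0,0,0.003],0],
    [[0,0,0.003],0],
  ],
)

```text
clock: 27.2
eef_pos: [473.1, 159.8, 197.0]
tool_rot: [3.131, -0.007, 1.524]
force: [0.7, -0.5, -0.6]
width: 52.8
```

Call:
move_arm(
  series=[
    [[0,0,0.001],0],
    [[0,0,0.002],0],
    [[0,0,0.003],0],
    [[0,0,0.003],0],
  ],
)

```text
clock: 27.7
eef_pos: [473.2, 160.0, 193.9]
tool_rot: [3.131, -0.007, 1.524]
force: [0.6, 0.0, -0.7]
width: 53.1
```

Call:
move_arm(
  series=[
    [[0,0,0.001],0],
    [[0,0,0.002],0],
    [[0,0,0.002],0],
  ],
)

```text
clock: 28.08
eef_pos: [473.2, 160.1, 191.8]
tool_rot: [3.131, -0.007, 1.524]
force: [1.0, 0.7, -1.3]
width: 53.1
```

Call:
move_arm(
  series=[
    [[0,0,0.001],0],
    [[0,0,0.002],0],
    [[0,0,0.003],0],
    [[0,0,0.003],0],
  ],
)

```text
clock: 28.58
eef_pos: [473.0, 159.8, 188.6]
tool_rot: [3.131, -0.007, 1.524]
force: [-0.3, -0.4, -1.3]
width: 53.1
```

Call:
move_arm(
  series=[
    [[0,0,0.001],0],
    [[0,0,0.002],0],
    [[0,0,0.002],0],
  ],
)

```text
clock: 28.95
eef_pos: [473.2, 159.8, 187.2]
tool_rot: [3.131, -0.006, 1.524]
force: [-1.6, -1.2, 5.2]
width: 53.1
```

```bash
python3 -c "
from cap import *
s=state();z=s['eef_pos'][2]
cap('wrist','w19',z+51.6)
g=get_image('side'); ms,Ps=pose('side'); cv2.imwrite('pics/s19.png',g)
print('tip side',proj(ms,Ps,(472.7,159.3,226)),'captop',proj(ms,Ps,(472.7,159.3,z+51.6)),'rim',proj(ms,Ps,(472.7,159.3,z+19.6)), 'thread bottom', proj(ms,Ps,(472.7,159.3,190)))
for u in (335,340,344,349): print(u,[int(g[r,u].max()) for r in range(185,232,2)])
"
```

```text
28.95 [473.2 159.8 187.2] [ 3.131 -0.006  1.524] [-1.6 -1.2  5.2] 53.10900354091202 [-0.03  0.47 -0.5   1.95  0.31  0.78 -0.75]
28.95 [473.2 159.8 187.2] [ 3.131 -0.006  1.524] [-1.6 -1.2  5.2] 53.10900354091202 [-0.03  0.47 -0.5   1.95  0.31  0.78 -0.75]
wrist [ 280  259   81   73 4622] [320.1 295.3] blackring 0.81 -> [472.5 159.1 238.8]
tip side [343.5089533  205.13800981] captop [343.77076509 199.90860309] rim [343.12102899 212.86952335] thread bottom [342.78837921 219.48345701]
335 [180, 194, 151, 164, 185, 137, 25, 44, 32, 39, 36, 36, 36, 36, 36, 34, 53, 173, 153, 180, 186, 188, 186, 185]
340 [157, 159, 144, 153, 159, 86, 104, 94, 96, 75, 43, 33, 35, 34, 31, 34, 32, 67, 145, 140, 174, 185, 186, 182]
344 [197, 172, 145, 143, 132, 110, 114, 93, 94, 99, 45, 34, 33, 32, 31, 32, 31, 44, 146, 146, 163, 181, 181, 182]
349 [185, 180, 162, 149, 155, 67, 99, 95, 96, 71, 28, 36, 33, 32, 30, 31, 31, 87, 174, 174, 172, 172, 171, 171]
```

Call:
move_arm(
  series=[
    [[0,0,0.0],-0.05],
    [[0,0,0.0],-0.1],
    [[0,0,0.0],-0.15],
    [[0,0,0.0],-0.2],
    [[0,0,0.0],-0.2],
  ],
)

```text
clock: 29.68
eef_pos: [473.4, 160.6, 187.9]
tool_rot: [3.129, -0.005, 1.725]
force: [-1.1, 1.3, 5.9]
width: 53.2
```

```bash
python3 -c "
from h import *
s=state(); print(np.round(s['torque'],2))"
```

```text
29.675 [473.4 160.6 187.9] [ 3.129 -0.005  1.725] [-1.1  1.3  5.9] 53.19877741876103 [ 0.01  0.48 -0.55  1.95  0.35  0.79 -0.59]
[0.08 0.4  0.01]
```

Call:
move_arm(
  series=[
    [[0,0,0.0],-0.07],
    [[0,0,0.0],-0.14],
    [[0,0,0.0],-0.21],
    [[0,0,0.0],-0.28],
    [[0,0,0.0],-0.28],
  ],
)

```text
clock: 30.3
eef_pos: [473.4, 160.1, 187.8]
tool_rot: [3.128, -0.002, 2.002]
force: [0.4, 0.3, 1.1]
width: 53.0
```

```bash
python3 -c "
from cap import *
s=state(); print(np.round(s['torque'],2)); cap('wrist','w20',s['eef_pos'][2]+51.6)"
```

```text
30.3 [473.4 160.1 187.8] [ 3.128e+00 -2.000e-03  2.002e+00] [0.4 0.3 1.1] 53.01924657525208 [ 0.06  0.5  -0.63  1.95  0.4   0.81 -0.36]
[-0.23  0.3  -0.64]
30.3 [473.4 160.1 187.8] [ 3.128e+00 -2.000e-03  2.002e+00] [0.4 0.3 1.1] 53.01924657525208 [ 0.06  0.5  -0.63  1.95  0.4   0.81 -0.36]
wrist [ 280  259   81   73 4665] [320.2 295.2] blackring 0.83 -> [472.7 159.5 239.4]
```

Call:
move_arm(
  series=[
    [[0,0,0.0015],0],
    [[0,0,0.0018],0.1],
    [[0,0,0.0022],0.2],
    [[0,0,0.0026],0.3],
    [[0,0,0.003],0.4],
  ],
)

```text
clock: 30.98
eef_pos: [475.6, 160.4, 187.2]
tool_rot: [3.124, -0.005, 1.603]
force: [-0.8, -3.2, 17.7]
width: 53.2
```

```bash
cat > st.py <<'E'
from cap import *
s=state(); print('T',np.round(s['torque'],2)); cap('wrist','w_',s['eef_pos'][2]+51.6)
E
python3 st.py
```

```text
30.975 [475.6 160.4 187.2] [ 3.124 -0.005  1.603] [-0.8 -3.2 17.7] 53.15967512983059 [-0.02  0.48 -0.52  1.95  0.33  0.78 -0.69]
T [-0.99  0.32  0.13]
30.975 [475.6 160.4 187.2] [ 3.124 -0.005  1.603] [-0.8 -3.2 17.7] 53.15967512983059 [-0.02  0.48 -0.52  1.95  0.33  0.78 -0.69]
wrist [ 279  258   82   74 4714] [320.1 294.8] blackring 0.83 -> [474.6 159.9 238.8]
```

Call:
move_arm(
  series=[
    [[0,-0.0015,0.0],0.08],
    [[0,-0.002,0.0005],0.18],
    [[0,-0.002,0.001],0.28],
    [[0,-0.002,0.0015],0.38],
    [[0,-0.002,0.0018],0.45],
  ],
)

```text
clock: 31.65
eef_pos: [474.1, 160.6, 185.7]
tool_rot: [3.126, -0.013, 1.15]
force: [0.6, -0.2, 2.6]
width: 52.9
```

```bash
python3 st.py
```

```text
31.65 [474.1 160.6 185.7] [ 3.126 -0.013  1.15 ] [ 0.6 -0.2  2.6] 52.94994955475589 [-0.11  0.46 -0.39  1.96  0.25  0.75 -1.07]
T [-0.15 -0.02  0.  ]
31.65 [474.1 160.6 185.7] [ 3.126 -0.013  1.15 ] [ 0.6 -0.2  2.6] 52.94994955475589 [-0.11  0.46 -0.39  1.96  0.25  0.75 -1.07]
wrist [ 280  259   81   72 4633] [320.2 294.6] blackring 0.82 -> [473.1 160.2 237.3]
```

Call:
move_arm(
  series=[
    [[0,-0.0005,0.0012],0.1],
    [[0,-0.0008,0.0018],0.22],
    [[0,-0.001,0.0024],0.34],
    [[0,-0.001,0.003],0.46],
    [[0,-0.001,0.0034],0.55],
  ],
)

```text
clock: 32.33
eef_pos: [475.0, 161.9, 183.3]
tool_rot: [3.133, -0.023, 0.598]
force: [2.0, -1.3, 5.5]
width: 53.1
```

```bash
python3 st.py
```

```text
32.325 [475.  161.9 183.3] [ 3.133 -0.023  0.598] [ 2.  -1.3  5.5] 53.08209758762409 [-0.22  0.45 -0.23  1.97  0.16  0.72 -1.52]
T [-0.21 -0.4   0.06]
32.325 [475.  161.9 183.3] [ 3.133 -0.023  0.598] [ 2.  -1.3  5.5] 53.08209758762409 [-0.22  0.45 -0.23  1.97  0.16  0.72 -1.52]
wrist [ 280  259   82   72 4643] [320.1 294.6] blackring 0.82 -> [473.8 161.4 234.9]
```

Call:
move_arm(
  series=[
    [[-0.0007,0.0003,0.001],0.1],
    [[-0.0012,0.0005,0.0015],0.2],
    [[-0.0015,0.0005,0.002],0.3],
    [[-0.0015,0.0005,0.0025],0.4],
    [[-0.0015,0.0005,0.0029],0.45],
  ],
)

```text
clock: 33.0
eef_pos: [475.9, 161.1, 181.5]
tool_rot: [-3.139, -0.029, 0.147]
force: [1.5, -1.2, 8.2]
width: 53.2
```

```bash
python3 st.py
```

```text
33.0 [475.9 161.1 181.5] [-3.139 -0.029  0.147] [ 1.5 -1.2  8.2] 53.15160554979562 [-0.31  0.44 -0.1   1.98  0.08  0.7  -1.89]
T [-0.41 -0.31  0.03]
33.0 [475.9 161.1 181.5] [-3.139 -0.029  0.147] [ 1.5 -1.2  8.2] 53.15160554979562 [-0.31  0.44 -0.1   1.98  0.08  0.7  -1.89]
wrist [ 280  259   82   73 4699] [320.3 295. ] blackring 0.86 -> [474.4 160.4 233.1]
```

Call:
move_arm(
  series=[
    [[-0.0006,0.0003,0.001],0.1],
    [[-0.001,0.0005,0.0015],0.2],
    [[-0.0012,0.0005,0.002],0.3],
    [[-0.0012,0.0005,0.0025],0.4],
    [[-0.0012,0.0005,0.003],0.5],
  ],
)

```text
clock: 33.67
eef_pos: [476.4, 159.9, 179.9]
tool_rot: [-3.125, -0.028, -0.355]
force: [-0.7, -2.9, 13.9]
width: 53.1
```

```bash
python3 st.py
```

```text
33.675 [476.4 159.9 179.9] [-3.125 -0.028 -0.355] [-0.7 -2.9 13.9] 53.06486046026366 [-0.41  0.44  0.04  1.98 -0.02  0.69 -2.29]
T [-0.8   0.25  0.01]
33.675 [476.4 159.9 179.9] [-3.125 -0.028 -0.355] [-0.7 -2.9 13.9] 53.06486046026366 [-0.41  0.44  0.04  1.98 -0.02  0.69 -2.29]
wrist [ 280  259   82   73 4731] [320.3 294.7] blackring 0.85 -> [474.7 159.3 231.5]
```

Call:
move_arm(
  series=[
    [[-0.0008,0.0003,0.0005],0.08],
    [[-0.0014,0.0005,0.001],0.16],
    [[-0.0014,0.0005,0.0015],0.24],
    [[-0.0014,0.0005,0.0018],0.32],
  ],
)

```text
clock: 34.22
eef_pos: [474.9, 159.5, 179.7]
tool_rot: [-3.118, -0.022, -0.676]
force: [-4.9, -3.3, 19.0]
width: 53.2
```

```bash
python3 st.py
```

```text
34.225 [474.9 159.5 179.7] [-3.118 -0.022 -0.676] [-4.9 -3.3 19. ] 53.22953069605664 [-0.48  0.44  0.13  1.99 -0.08  0.68 -2.55]
T [-0.89  1.29  0.65]
34.225 [474.9 159.5 179.7] [-3.118 -0.022 -0.676] [-4.9 -3.3 19. ] 53.22953069605664 [-0.48  0.44  0.13  1.99 -0.08  0.68 -2.55]
wrist [ 280  258   82   73 4736] [320.3 294.3] blackring 0.83 -> [473.4 158.7 231.3]
```

Call:
move_arm(
  series=[
    [[0,0,-0.0005],0],
    [[0,0,-0.0005],0],
    [[0,0,-0.0005],0],
    [[0,0,-0.0005],0],
    [[0,0,-0.0005],0],
  ],
  claw=0.95,
)

```text
clock: 34.9
eef_pos: [474.8, 159.5, 180.1]
tool_rot: [-3.118, -0.022, -0.678]
force: [-0.4, 0.2, 0.5]
width: 81.0
```

Call:
move_arm(
  series=[
    [[0,0,-0.01],0],
    [[0,0,-0.03],0],
    [[0,0,-0.06],0],
    [[0,0,-0.09],0],
    [[0,0,-0.12],0],
  ],
)

```text
clock: 35.52
eef_pos: [470.9, 158.9, 301.7]
tool_rot: [-3.117, -0.023, -0.679]
force: [-0.3, -0.3, -0.7]
width: 81.1
```

```bash
python3 -c "
from cap import *
cap('wrist','w30',231.5)
"; python3 plan.py 500 60 340 1.52
```

```text
35.525 [470.9 158.9 301.7] [-3.117 -0.023 -0.679] [-0.3 -0.3 -0.7] 81.13830974851794 [-0.51  0.29  0.16  1.83 -0.05  1.   -2.58]
wrist [ 298  192   44   43 1487] [319.9 212.7] blackring 0.82 -> [472.5 159.5 231.5]
35.575 [473.1 159.6 305.6] [-3.111 -0.026 -0.679] [1.3 0.5 2.8] 80.57065084579509 [-0.51  0.28  0.16  1.83 -0.05  1.   -2.58]
shift m [ 0.0843  0.0596 -0.0341] turn -2.199 len 108.8
```

Call:
move_arm(
  series=[
    [[0.03,0.04,-0.02],-0.15],
    [[0.065,0.09,-0.03],-0.3],
    [[0.1,0.14,-0.03],-0.45],
    [[0.135,0.19,-0.03],-0.6],
    [[0.17,0.24,-0.03],-0.75],
  ],
)

```text
clock: 36.2
eef_pos: [454.9, -121.7, 333.5]
tool_rot: [-3.137, -0.041, 0.056]
force: [-0.2, -0.9, 0.7]
width: 81.1
```

```bash
python3 -c "
from h import *
s=state()
g=get_image('side'); t=get_image('top'); cv2.imwrite('pics/s31.png',g); cv2.imwrite('pics/t31.png',t)
def disc(a,x0,y0,x1,y1):
    q=a[y0:y1,x0:x1].astype(int); gm=((q.min(2)>70)&(q.max(2)<140)&(q.max(2)-q.min(2)<22)).astype(np.uint8)
    n,L,S,C=cv2.connectedComponentsWithStats(gm)
    for i in range(1,n):
        if S[i,4]>15: print(S[i]+[x0,y0,0,0,0],(C[i]+[x0,y0]).round(1))
disc(g,325,185,362,225); disc(t,232,215,268,255)
ms,Ps=pose('side');mt,Pt=pose('top')
for z in (231.5,240,248): print(z,proj(ms,Ps,(472.7,159.4,z)).round(1),proj(mt,Pt,(472.7,159.4,z)).round(1))
o=np.zeros((600,800,3),np.uint8)
o[:,:400]=cv2.resize(g[170:320,225:375],(600,600),interpolation=cv2.INTER_CUBIC)[:,160:560]
o[:300,400:]=cv2.resize(g[100:400,150:550],(400,300)); o[300:,400:]=cv2.resize(t[130:280,180:380],(400,300))
cv2.imwrite('pics/c31.png',o)"
```

```text
36.2 [ 454.9 -121.7  333.5] [-3.137 -0.041  0.056] [-0.2 -0.9  0.7] 81.07005776743445 [ 0.05  0.21  0.2   1.84 -0.07  1.06 -1.24]
[335 198  17  10  55] [343.1 202.6]
[249 215  19   9  60] [255.3 217.3]
[241 226  15  14 168] [248.  232.4]
[245 245   2  10  17] [245.4 248.9]
231.5 [343.6 202.9] [248.  232.7]
240 [343.8 199.4] [247.4 232.1]
248 [344.  196.1] [246.8 231.6]
```

View pics/c31.png

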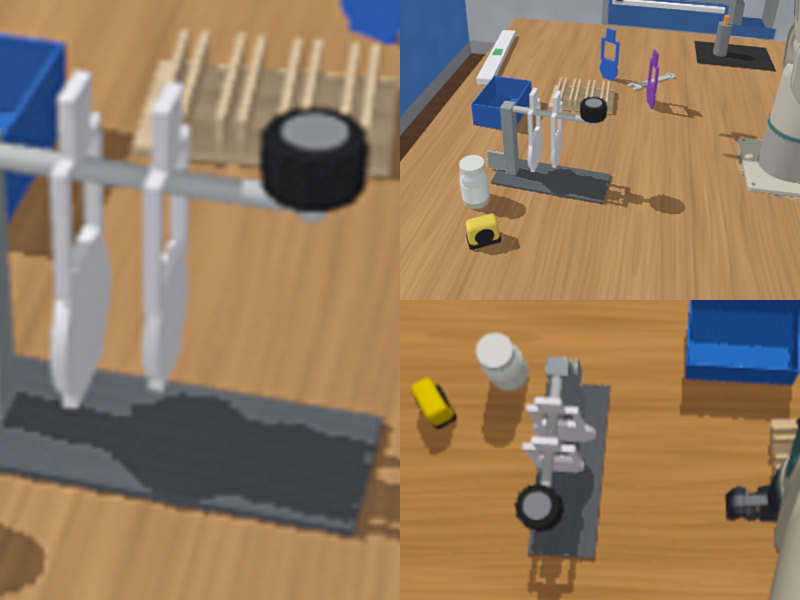

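```bash
python3 -c "
from h import *
print(finish_job())"
```

```text
the job is handed in; nothing more can be done
None
```

The job is done and handed in at about 36 s of the 210 s allowed. Two blanks stood in the rack, the 90 mm and the 70 mm. Both now hang by their windows on the hook's arm, with the 90 mm innermost. The cap is screwed home over them.

**Cap grip:** My first grip on the cap failed. The fingers sit about 25 mm above the reported TCP, so they closed over its top and pressed with about 26 N. The second, lower grip held.

**Cap onto the thread:**
- The lugs happened to land over the notches, so I felt no rest on the crown. The cap went straight down to about 207–208 mm.
- I turned it anticlockwise about 0.48 rad until it was stopped.
- I then turned it clockwise about 2.7 rad (roughly 150° by tool angle, including play in the notch). It dropped at about 4 mm/rad and stopped at a rim height of about 199.5 mm, with resisting torque of about 0.65 N m.

**Last checks:**
- In the side and top pictures the centre of the cap's top lies within about 0.6 pixel of where a fully home, centred cap should be, and the cap looks level.
- The rack was empty, and the bystanders in view (tape, jar, bin and wrench) and the coloured look-alikes appeared undisturbed.
- No last check failed. The extra turn beyond 135° is the only figure outside the stated range, and the tool was tilted 1–2° during the final turns.

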